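# Switch on the kettle's supply under its splash guard

### The job

Switch on the kettle's power at the switch box: with a fingertip lift the clear splash guard over the red toggle by its left edge, flip the toggle beneath over to the right until it snaps on, then draw the finger out and let the guard drop fully shut. Only push with the fingers: do not pinch or grip anything, and do not shift or lift the box. Leave the black toggle and its guard alone, and do not disturb the kettle, the mug, the sugar jar or the teaspoon.

Things in the scene. Friction and masses are not known exactly. Their poses are not given: they have to be found in the camera images.
- switch_box: Pale grey two-gang switch box, 90 (x) x 196 (y) x 50 mm high, about 1.5 kg, loose on rubber feet: a sideways push over about 5 N slides it. Origin: centre of its underside; x away from the robot, y to its left, z up. On its flat top (z = 50) two toggles under clear hinged guards, both at x = 0: red (the kettle's) on the left, black (spare) on the right. The black flexes lie flat.
- guard_kettle (a joint): Clear hood over the red toggle, 53 mm wide along x (48 inside), hinged along x at its right (box frame y = 27, z = 56 mm). 0 = shut; grows as its left edge swings up and over to the right; stop at 1.35 rad. Weight and a weak spring (under 1 N at the brim) drop it shut from any angle, so it stays up only while held. Shut: roof z = 91; left wall at y = 80.5 only from z = 76 up, open below.
- guard_kettle_brim (a point): Middle of the left edge of that guard's brim, a 3 mm lip with a red line jutting 10 mm left at the foot of its left wall: shut, at box frame x = 0, y = 90.5, z = 77.5 mm, with a 26 mm gap below it to the box; moves with the guard. A finger sloping 30 to 40 degrees (tip to the right) put under it lifts it, and its slope keeps the guard up as the tip goes on to the toggle; an upright finger jams.
- toggle_kettle (a joint): Red bat toggle, 31 mm long, 6 to 10 mm thick, pivot at box frame x = 0, y = 53, z = 52 mm. 0 = off (leaning 20 degrees to the left), 0.70 rad = on (leaning 20 degrees to the right). It snaps over its middle (0.35) and stays at either end; about 1 N at its tip flips it.
- toggle_kettle_tip (a point): Tip of the red toggle, 81 mm above the worktop; in the box frame at y = 64 mm when off and 42 mm when on.
- guard_spare (a joint): The same guard over the black toggle, its hinge at y = -77 mm and its brim's edge at y = -13.5 mm. Stays shut.
- toggle_spare (a joint): The black toggle (pivot at y = -51 mm), off (0). Stays off.
- base: Fixed round grey kettle base, 150 mm across, 21 mm high, its flex running to the right side of the switch box. The disc's centre is 119 mm along this frame's -x from the origin. Stays put.
- kettle: White electric kettle, about 150 mm across and 224 mm over spout and grey handle, 219 mm high, standing on its base to the right of and nearer the robot than the box. Origin: centre of its underside. Stays put.
- mug: Red mug, 85 mm across, 94 mm high, left of the box. Origin: centre of its underside. Stays put.
- sugar_jar: Glass jar with black lid, 70 mm across, 145 mm high, left of the box. Origin: centre of its underside. Stays put.
- teaspoon: Steel teaspoon, 130 mm long, lying on the worktop in front of the box. Origin: centre of its underside. Stays put.

How it is judged:
By the outcome, as a careful person would: the job done as asked, in the order asked, and still so for the second after the job is handed in, with the robot touching nothing.
It also fails if it takes over 40 s, if anything falls off the work surface, if the arm or the gripper's body presses on something with over 40 N, if the wrist force passes 120 N, or if a joint passes its speed limit or range.

### The arm

A 7-joint arm with a two-finger parallel gripper is mounted at the origin on the work surface; the furniture and walls round the work are solid. World frame = base frame: x ahead of the robot, y to its left, z up, the work surface at z = 0. Lengths are in m, angles in rad, forces in N, time in s.
With the tool pointing down it reaches from about 0.4 to 0.75 m from the base axis. Payload 19.5 kg.
Tool frame: the origin (TCP) lies between the finger pads; the fingertips stand bot.tip_reach ahead of it and the grasp point (between the pads) lies 5 mm behind it (bot.tip_reach is the distance from the TCP to the fingertips, in m); z points along the fingers, y is the direction in which the jaws open and shut (so a half turn about z gives the same grasp; the last joint's range is limited). The gripper opens to 85 mm and grips with 20 to 120 N. Pads are 22 mm wide; open, the fingers measure 114 mm over their backs; the gripper's body (76 mm by 85 mm) begins 54 mm behind the grasp point. The pads swing forward as they close: fully open they stand 13 mm farther back than shut.
Start: joints at [-1.248, 0.707, -0.028, 1.485, 0.022, 0.951, -0.075], TCP at [0.205, 0.537, 0.245] pointing down, gripper open.
Joint ranges: [-2.71, 2.71], [-0.32, 2.16], [-1.57, 1.52], [0, 2.45], [-1.46, 4.6], [0, 2.02], [-2.83, 2.83]. Speed limits (rad/s): [1.89, 1.89, 2.57, 2.57, 3.01, 3.01, 3.01].

### API

Orientations are given as a unit quaternion [w, x, y, z].
In Python, from bench import bot, imaging, workorder gives the robot as it stands. The module is installed in compiled form; this text tells all that it offers.
- The arm moves only by the shell command python3 -m inch 'ROWS' [FORCE]. ROWS is JSON, a list of rows, each a list of 5 numbers: the finger opening in cm, from 0 to 8.54, then the shift along the tool's x, y, z in cm, then the turn about the tool's z in degrees. In form: [[gripper, tx, ty, tz, turn], ...]. A call has 1 to 12 rows; each row shifts and turns the pose as measured when the row begins, along the tool's axes as they then stand; what a row does not reach is not made up. A row lasts 1/10 s, in which the tool goes at most 50 mm and 8.59 degrees, less where a joint would pass 70% of its speed; a pose out of reach is approached as far as the arm can. A call is refused whole if a number of a shift passes 5 or a number of a turn 8.59, either way. A call with a gripper value outside its range is refused whole. The fingers move at their own pace and stop on an object; FORCE is the grip in N (left out, the last holds). Time passes only in rows, so rows that do not move let the fingers close. It gives the time, the measured TCP pose, the force and the opening at its end, in the units of the state.
- bot.observe(): the state, without advancing time (a new reading comes with each control period).
- imaging.read_camera(name): name is "scene" or "top"; returns a dict with "img" (384x512x3 uint8, blue, green, red), "fx", "fy", "cx", "cy" (pixels), "rvec" (rotation vector, rad) and "tvec" (3), from world to camera coordinates, as OpenCV has them. Camera axes: x right, y down, z forward; pixel columns grow to the right and rows downward; lengths in m; the calibration is good to about 2 mm. A picture is of the moment at which its call begins. There is no depth.
- workorder.sign_off(): hands the job in, once; it reports no verdict.
Trained networks look in a picture, given as the dict that the camera call returned (one of the last four; its "shot" number tells which), for a name from the list of things; names that differ only in an ending like _2 or _b are one class to them, and where a whole thing is asked for, a point or a joint stands for the part that bears it (a point fixed in the world has none). Each returns a list of dicts, best first, with "score" (0 to 1); they miss things now and then, are a little off and sometimes report something else, mostly with a low value. They report only what shows in the picture. A call takes as long as a camera call.
- imaging.boxes_of(thing, picture): "uv" ([column, row] in pixels, amid what is visible of it).
The state is a dict: "clock": time; "joint_pos": joint angles; "qvel": joint speeds; "tau": joint torques, N m; "tcp_pos": TCP position; "eef_rot": TCP orientation; "ft_force": force on the tool from outside, world axes, zero at the start; "torque": the same for the moment, N m; "gripper_width": opening from 0.0 (shut) to 1.0 (fully open).
Only numpy, scipy, OpenCV 4.12 (cv2) and the standard library are available. Lean on these libraries where they do the work, as an engineer would, in place of code of your own. Each camera call takes 0.05 s, during which the arm holds its last target.

## Working session

There is one attempt and no reset: what is moved stays moved. The work goes in short steps, Python scripts to look and compute and a shell command to move; the robot and the scene stay as the last step left them, time stands still between calls to the robot, and variables do not carry over. Pictures are saved under pics/ and viewed, and the job is handed in when it is done.

```bash
mkdir -p pics; ls
cat > h.py <<'E'
import numpy as np,cv2
from bench import bot,imaging,workorder
def cam(n):
    return imaging.read_camera(n)
def P(c):
    R,_=cv2.Rodrigues(np.array(c["rvec"],float));K=np.array([[c["fx"],0,c["cx"]],[0,c["fy"],c["cy"]],[0,0,1]])
    return K@np.hstack([R,np.array(c["tvec"],float).reshape(3,1)])
def proj(c,X):
    X=np.atleast_2d(X);q=np.c_[X,np.ones(len(X))]@P(c).T
    return q[:,:2]/q[:,2:]
def onz(c,uv,z):
    p=P(c);A=np.array([p[0]-uv[0]*p[2],p[1]-uv[1]*p[2]])
    return np.r_[np.linalg.solve(A[:,:2],-(A[:,2]*z+A[:,3])),z]
def tri(c1,u1,c2,u2):
    X=cv2.triangulatePoints(P(c1),P(c2),np.array(u1,float).reshape(2,1),np.array(u2,float).reshape(2,1));return (X[:3]/X[3]).ravel()
E
python3 - <<'E'
from h import *
s=bot.observe();print(s,bot.tip_reach)
import pickle
d={}
for n in("scene","top"):
    c=cam(n);d[n]=c;cv2.imwrite(f"pics/{n}0.png",cv2.resize(c["img"],None,fx=1.5,fy=1.5,interpolation=cv2.INTER_CUBIC))
    R,_=cv2.Rodrigues(np.array(c["rvec"]));print(n,-R.T@np.array(c["tvec"]).ravel(),c["fx"],R[2])
    for t in["switch_box","guard_kettle","guard_kettle_brim","toggle_kettle","toggle_kettle_tip","toggle_spare","guard_spare","kettle","mug","sugar_jar","teaspoon"]:
        print(t,[(np.round(b["uv"]),round(b["score"],2)) for b in imaging.boxes_of(t,c)[:2]])
pickle.dump(d,open("d0.pkl","wb"));print(bot.observe()["clock"])
E
```

```text
pics
{'clock': 0.0, 'joint_pos': array([-1.24772295,  0.7071079 , -0.02761029,  1.48498957,  0.02200833,
        0.95087259, -0.0754872 ]), 'qvel': array([-7.01368753e-04, -1.34278207e-03, -1.68528595e-03,  1.36179834e-03,
       -2.88212898e-05,  1.84188520e-03,  3.60042473e-05]), 'tau': array([-1.23607086e-03, -8.83208442e+01,  1.23440623e+00, -2.36169326e+01,
        1.69124664e-02,  6.51472204e-03,  7.02296845e-06]), 'tcp_pos': array([0.20504388, 0.53694331, 0.24482692]), 'eef_rot': array([-7.54550151e-05,  1.81371025e-01,  9.83414593e-01, -5.32008726e-04]), 'ft_force': array([ 0.01340037, -0.12309225,  0.38051773]), 'torque': array([ 0.0450808 , -0.0048299 ,  0.01715998]), 'gripper_width': 0.999626336226603} 0.014
scene [-0.61212573 -0.52805787  0.67174386] 436.99753647021726 [ 0.78768617  0.41141017 -0.45857625]
switch_box [(array([283., 202.]), 0.71)]
guard_kettle [(array([264., 193.]), 0.65)]
guard_kettle_brim [(array([264., 188.]), 0.75)]
toggle_kettle []
toggle_kettle_tip []
toggle_spare []
guard_spare [(array([298., 194.]), 0.92)]
kettle [(array([436., 207.]), 0.71)]
mug []
sugar_jar []
teaspoon [(array([297., 190.]), 0.55)]
top [0.06276529 0.17369238 1.58152739] 445.33691571173676 [ 0.23236442 -0.10406276 -0.96704587]
switch_box [(array([265., 184.]), 0.92)]
guard_kettle [(array([252., 186.]), 0.67)]
guard_kettle_brim [(array([250., 191.]), 0.8)]
toggle_kettle [(array([171., 262.]), 0.19)]
toggle_kettle_tip []
toggle_spare []
guard_spare [(array([275., 173.]), 0.8), (array([174., 262.]), 0.28)]
kettle [(array([380., 141.]), 0.69)]
mug [(array([172., 265.]), 0.76)]
sugar_jar []
teaspoon [(array([216., 214.]), 0.68)]
1.2
```

View pics/scene0.png

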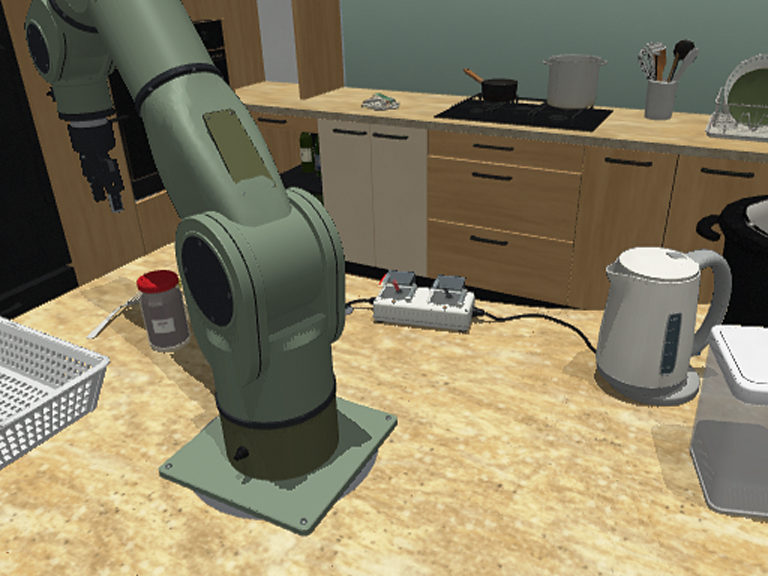

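View pics/top0.png

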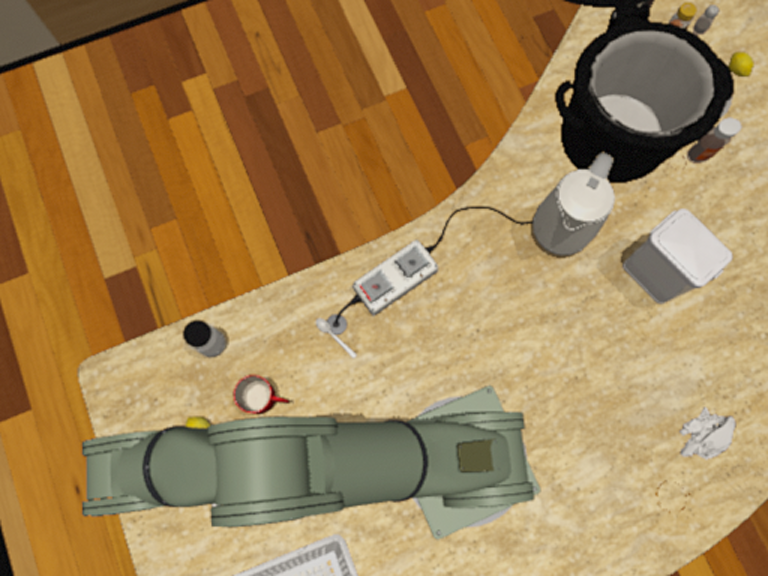

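Run:
```python
import pickle
from h import *
d=pickle.load(open("d0.pkl","rb"))
a=d["scene"]["img"][170:230,230:330];b=d["top"]["img"][150:220,220:300]
cv2.imwrite("pics/zs.png",cv2.resize(a,None,fx=7,fy=7,interpolation=cv2.INTER_CUBIC))
cv2.imwrite("pics/zt.png",cv2.resize(b,None,fx=8,fy=8,interpolation=cv2.INTER_CUBIC))
S,T=d["scene"],d["top"]
for n,z,u in[("box",.05,(265,184)),("gk",.09,(252,186)),("brim",.0775,(250,191)),("gs",.09,(275,173)),("kettle",.1,(380,141)),("mug",.047,(172,265)),("spoon",0,(225,225)),("jar",.145,(131,223))]:print(n,onz(T,u,z).round(3))
print("tri brim",tri(S,(264,188),T,(250,191)),"gs",tri(S,(298,194),T,(275,173)),"gk",tri(S,(264,193),T,(252,186)))
```

```text
box [ 0.447 -0.028  0.05 ]
gk [0.448 0.021 0.09 ]
brim [0.437 0.034 0.078]
gs [ 0.459 -0.071  0.09 ]
kettle [ 0.419 -0.461  0.1  ]
mug [0.309 0.378 0.047]
spoon [0.375 0.159 0.   ]
jar [0.474 0.44  0.145]
tri brim [0.43981228 0.03026057 0.07473616] gs [ 0.46577456 -0.07520904  0.0660333 ] gk [0.45159994 0.02414506 0.05692721]
```

View pics/zs.png

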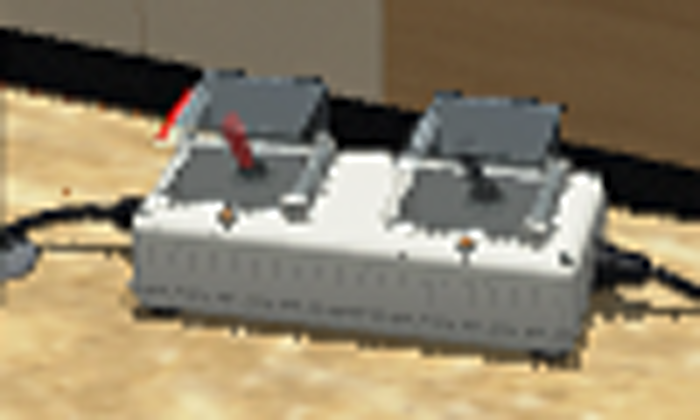

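View pics/zt.png

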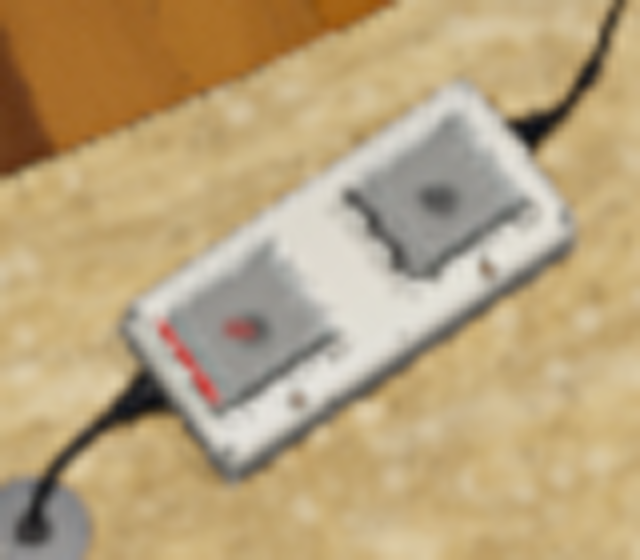

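```bash
cat >> h.py <<'E'
def boxT(p):
    x,y,th=p;c,s=np.cos(th),np.sin(th)
    return lambda Q:(np.atleast_2d(Q)/1000.)@np.array([[c,s,0],[-s,c,0],[0,0,1]])+[x,y,0]
E
python3 - <<'E'
import pickle
from h import *
from scipy.optimize import least_squares
d=pickle.load(open("d0.pkl","rb"));S,T=d["scene"],d["top"]
t=lambda u,v:((u+.5)/8+220-.5,(v+.5)/8+150-.5)
s=lambda u,v:((u+.5)/7+230-.5,(v+.5)/7+170-.5)
obs=[(T,t(158,322),(26.5,90.5,77.5)),(T,t(216,404),(-26.5,90.5,77.5)),(T,t(124,316),(45,98,50)),(T,t(462,78),(45,-98,50)),(T,t(232,462),(-45,98,50)),(T,t(577,218),(-45,-98,50)),
(S,s(190,90),(26.5,90.5,77.5)),(S,s(165,136),(-26.5,90.5,77.5)),(S,s(135,228),(-45,98,50)),(S,s(588,272),(-45,-98,50)),(S,s(136,305),(-45,98,2)),(S,s(582,350),(-45,-98,2))]
def f(p):
    W=boxT(p);return np.array([proj(c,W(Q))[0]-u for c,u,Q in obs])
r=least_squares(lambda p:f(p).ravel(),[.45,-.03,.1],loss="soft_l1");print(r.x,np.degrees(r.x[2]));print(f(r.x).round(1).tolist())
W=boxT(r.x);np.save("box.npy",r.x)
print("brim",W((0,90.5,77.5)),"toggle tip",W((0,64,81)))
E_=[(-45,-98,50),(45,-98,50),(45,98,50),(-45,98,50),(-45,-98,50)]
L=[E_,[(a,b,0) for a,b,_ in E_],[(-26.5,90.5,77.5),(26.5,90.5,77.5)],[(0,53,52),(0,64,81)],[(-26.5,80.5,91),(26.5,80.5,91),(26.5,27,91),(-26.5,27,91),(-26.5,80.5,91)]]
for n,c,(x0,y0,w,h) in(("s",S,(230,170,100,60)),("t",T,(220,150,80,70))):
    k=7;im=cv2.resize(c["img"][y0:y0+h,x0:x0+w],None,fx=k,fy=k,interpolation=cv2.INTER_CUBIC)
    for l in L:
        q=(proj(c,W(l))-[x0,y0]+.5)*k
        cv2.polylines(im,[q.astype(np.int32)],False,(0,255,0),1)
    cv2.imwrite(f"pics/ov_{n}.png",im)
E
```

```text
[ 0.45705678 -0.02906021  0.24116765] 13.817888630163779
[[-0.3, -1.5], [1.5, -0.0], [-0.6, -1.5], [0.6, -3.1], [1.0, -0.1], [1.6, -1.6], [-0.7, 0.2], [-1.5, 1.2], [-0.9, -1.3], [-0.7, -1.4], [-0.4, 1.5], [-0.3, 1.6]]
brim [[0.43544207 0.0588207  0.0775    ]] toggle tip [[0.44177124 0.03308761 0.081     ]]
```

View pics/ov_s.png

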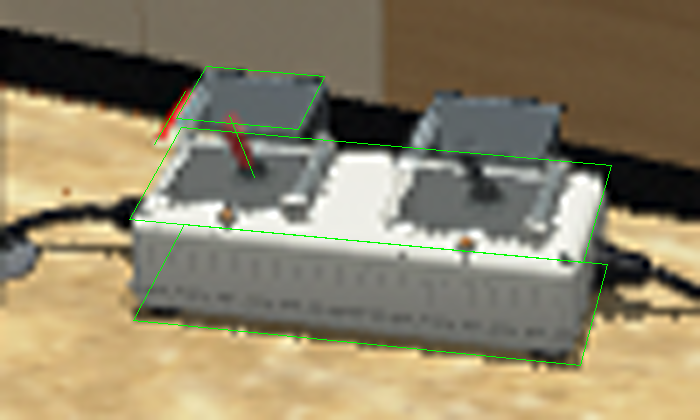

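View pics/ov_t.png

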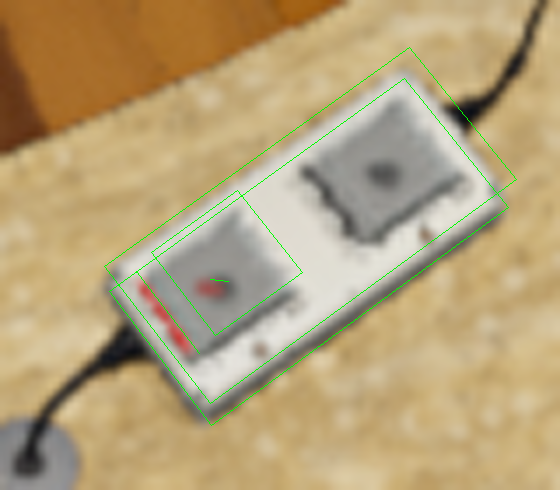

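Run:
```python
import pickle
from h import *
from scipy.optimize import least_squares
d=pickle.load(open("d0.pkl","rb"));S,T=d["scene"],d["top"]
t=lambda u,v:((u+.5)/8+220-.5,(v+.5)/8+150-.5)
s=lambda u,v:((u+.5)/7+230-.5,(v+.5)/7+170-.5)
obs=[(0,t(160,323),(25.5,89,77.5)),(0,t(214,402),(-25.5,89,77.5)),(0,t(252,330),(0,53,52)),(0,t(438,199),(0,-51,52)),(0,t(128,318),(42,96,50)),(0,t(462,84),(42,-96,50)),(0,t(234,455),(-42,95,50)),(0,t(572,215),(-42,-95,50)),
(1,s(189,92),(25.5,89,77.5)),(1,s(167,134),(-25.5,89,77.5)),(1,s(250,167),(0,53,54)),(1,s(483,190),(0,-51,54)),(1,s(208,72),(26,80,91)),(1,s(325,82),(26,27,91)),(1,s(190,125),(-26,80,91)),(1,s(312,137),(-26,27,91)),(1,s(140,215),(-42,95,50)),(1,s(603,180),(42,-95,50))]
def adj(p,k):
    c=dict((T,S)[k]);R,_=cv2.Rodrigues(np.array(c["rvec"],float));R2,_=cv2.Rodrigues(p[3+6*k:6+6*k])
    c["rvec"]=cv2.Rodrigues(R2@R)[0];c["tvec"]=np.array(c["tvec"]).ravel()+p[6+6*k:9+6*k];return c
def f(p):
    W=boxT(p[:3]);C=[adj(p,0),adj(p,1)];return np.array([proj(C[k],W(Q))[0]-u for k,u,Q in obs])
for sr,st in((1e-6,1e-6),(.001,.002),(.003,.003)):
    r=least_squares(lambda p:np.r_[f(p).ravel(),p[[3,4,5,9,10,11]]/sr,p[[6,7,8,12,13,14]]/st],np.r_[.45,-.03,.2,np.zeros(12)],x_scale=np.r_[.01,.01,.01,np.full(12,1e-3)])
    print(r.x[:3].round(4),np.degrees(r.x[2]),(r.x[3:]*1000).round(1));print(f(r.x).round(1).tolist())
    W=boxT(r.x);print("brim",W((0,90.5,77.5)))
for k in(0,1):
    r=least_squares(lambda p:np.array([proj((T,S)[kk],boxT(p)(Q))[0]-u for kk,u,Q in obs if kk==k]).ravel(),[.45,-.03,.2]);print(k,r.x,boxT(r.x)((0,90.5,77.5)),abs(r.fun).max())
```

```text
[ 0.4553 -0.0285  0.2277] 13.04428770844982 [-0. -0. -0. -0.  0.  0. -0.  0.  0.  0.  0.  0.]
[[-0.1, -1.5], [1.7, 0.0], [1.0, -0.7], [1.2, -0.8], [-0.2, -1.3], [1.1, -2.2], [0.7, -0.1], [1.2, -0.6], [-0.4, 0.1], [-1.7, 1.4], [0.3, 0.9], [0.4, 0.9], [-0.4, -0.7], [-0.4, -0.7], [-2.3, -1.0], [-2.4, -1.1], [-0.9, 0.2], [-0.2, -1.4]]Traceback (most recent call last):
  File "<stdin>", line 17, in <module>
  File "h.py", line 17, in boxT
    x,y,th=p;c,s=np.cos(th),np.sin(th)
    ^^^^^^
ValueError: too many values to unpack (expected 3)
```

Run:
```python
import pickle
from h import *
from scipy.optimize import least_squares
d=pickle.load(open("d0.pkl","rb"));S,T=d["scene"],d["top"]
t=lambda u,v:((u+.5)/8+220-.5,(v+.5)/8+150-.5)
s=lambda u,v:((u+.5)/7+230-.5,(v+.5)/7+170-.5)
obs=[(0,t(187,362.5),(0,88.5,78)),(0,t(252,330),(0,53,52)),(0,t(438,199),(0,-51,52)),(0,t(128,318),(42,96,50)),(0,t(462,84),(42,-96,50)),(0,t(234,455),(-42,95,50)),(0,t(572,215),(-42,-95,50)),
(1,s(178,113),(0,88.5,77.5)),(1,s(250,167),(0,53,54)),(1,s(483,190),(0,-51,54)),(1,s(208,72),(23,80,91)),(1,s(325,82),(23,27,91)),(1,s(190,125),(-23,80,91)),(1,s(312,137),(-23,27,91)),(1,s(140,215),(-42,95,50)),(1,s(603,180),(42,-95,50))]
def adj(p,k):
    c=dict((T,S)[k]);R,_=cv2.Rodrigues(np.array(c["rvec"],float));R2,_=cv2.Rodrigues(p[3+6*k:6+6*k])
    c["rvec"]=cv2.Rodrigues(R2@R)[0];c["tvec"]=np.array(c["tvec"]).ravel()+p[6+6*k:9+6*k];return c
def f(p):
    W=boxT(p[:3]);C=[adj(p,0),adj(p,1)];return np.array([proj(C[k],W(Q))[0]-u for k,u,Q in obs])
for sr,st in((1e-6,1e-6),(.002,.002)):
    r=least_squares(lambda p:np.r_[f(p).ravel(),p[[3,4,5,9,10,11]]/sr,p[[6,7,8,12,13,14]]/st],np.r_[.45,-.03,.2,np.zeros(12)],x_scale=np.r_[.01,.01,.01,np.full(12,1e-3)])
    print(r.x[:3].round(4),np.degrees(r.x[2]),(r.x[3:]*1000).round(1));print(f(r.x).round(1).tolist())
    W=boxT(r.x[:3]);print("brim",W((0,90.5,77.5)));np.save("box.npy",r.x[:3])
for k in(0,1):
    r=least_squares(lambda p:np.array([proj((T,S)[kk],boxT(p)(Q))[0]-u for kk,u,Q in obs if kk==k]).ravel(),[.45,-.03,.2]);print(k,r.x,boxT(r.x)((0,90.5,77.5)),abs(r.fun).max())
```

```text
[ 0.455  -0.0285  0.2277] 13.044424443789808 [-0. -0. -0. -0.  0.  0. -0.  0.  0.  0.  0.  0.]
[[0.9, -0.8], [1.1, -0.6], [1.2, -0.8], [-0.1, -1.3], [1.1, -2.2], [0.7, -0.0], [1.2, -0.5], [-0.9, 0.8], [0.2, 0.9], [0.4, 0.9], [-0.7, -0.3], [-0.7, -0.2], [-2.0, -1.4], [-2.3, -1.5], [-0.9, 0.2], [-0.3, -1.4]]
brim [[0.43459263 0.05962938 0.0775    ]]
[ 0.455  -0.0278  0.2286] 13.097745795614331 [-0.3 -0.1 -0.9 -1.4  1.8  0.3 -0.1  0.5  0.9  2.2  0.5  0.2]
[[0.2, -0.1], [0.4, 0.0], [0.5, -0.2], [-0.8, -0.6], [0.4, -1.6], [0.0, 0.7], [0.5, 0.1], [-0.3, 0.9], [0.8, 1.1], [1.0, 1.1], [-0.1, -0.1], [-0.1, -0.0], [-1.4, -1.2], [-1.6, -1.3], [-0.3, 0.4], [0.3, -1.2]]
brim [[0.43449302 0.06038671 0.0775    ]]
0 [ 0.45331254 -0.02440808  0.22967965] [[0.43270881 0.06371533 0.0775    ]] 1.3721298789008642
1 [ 0.45505742 -0.03124234  0.22965974] [[0.43445544 0.05688149 0.0775    ]] 1.4189661936025573
```

```bash
python3 -m inch '[[0,0,0,0,8],[0,0,0,0,8],[0,0,0,0,8]]' 20
```

```text
clock: 1.5
tcp_pos: [0.2055, 0.537, 0.2453]
eef_rot: [-0.0, 0.387, 0.922, 0.0]
ft_force: [0.5, 0.1, 0.5]
gripper_width: 0.516
```

```bash
python3 -m inch '[[0,0,0,0,7.9],[0,0,0,0,7.9],[0,0,0,0,7.9],[0,0,0,0,7.8]]'
cat >> h.py <<'E'
from scipy.spatial.transform import Rotation as Ro
p0=np.load("box.npy") if __import__("os").path.exists("box.npy") else None
def st(label=""):
    s=bot.observe();w,x,y,z=s["eef_rot"];R=Ro.from_quat([x,y,z,w]).as_matrix()
    bR=Ro.from_euler("z",p0[2]).as_matrix()
    b=bR.T@(s["tcp_pos"]-[p0[0],p0[1],0])*1000
    tip=b+bR.T@R[:,2]*bot.tip_reach*1000
    print("t",round(s["clock"],2),"tip_box_mm",tip.round(1),"xaz err",round(np.degrees(np.arctan2(R[1,0],R[0,0])-p0[2])-90,2),"tilt",np.degrees(bR.T@R[:,2])[:2].round(2),"F_box",(bR.T@s["ft_force"]).round(2),"g",round(s["gripper_width"],3))
    return R,b,tip
E
python3 -c "
from h import *
R,b,t=st()
g=boxT(p0)((0,130,60))[0]
print(g, 'tool delta cm',(R.T@(boxT(p0)((0,130,245))[0]-bot.observe()['tcp_pos'])*100).round(2))"
```

```text
clock: 1.9
tcp_pos: [0.2054, 0.5372, 0.2455]
eef_rot: [-0.0, 0.632, 0.775, 0.0]
ft_force: [-0.5, 0.3, -0.1]
gripper_width: -0.004
t 1.9 tip_box_mm [-115.1  606.8  231.5] xaz err -1.54 tilt [-0.01  0.05] F_box [-0.44  0.4  -0.14] g -0.004
[0.42554181 0.09885911 0.06      ] tool delta cm [-47.36  12.79   0.  ]
```

```bash
python3 -m inch '[[0,-4,1.1,0,-1.5],[0,-4,1.1,0,0],[0,-4,1.1,0,0],[0,-4,1.1,0,0],[0,-4,1.1,0,0],[0,-4,1.1,0,0],[0,-4,1.1,0,0],[0,-4,1.1,0,0],[0,-4,1.1,0,0],[0,-4,1.1,0,0]]'; python3 -c "
from h import *
st()"
```

```text
clock: 2.9
tcp_pos: [0.4039, 0.1623, 0.2444]
eef_rot: [-0.001, 0.62, 0.784, 0.002]
ft_force: [0.1, 0.7, -0.3]
gripper_width: 0.004
t 2.9 tip_box_mm [ -6.6 196.7 230.4] xaz err 0.21 tilt [0.12 0.18] F_box [ 0.25  0.69 -0.32] g 0.004
```

```bash
python3 -m inch '[[0,-3.3,0.3,2,0],[0,-3,0.3,4,0],[0,0,0,4,0],[0,0,0,3,0],[0,0,0,0,0],[0,0,0,0,0]]'
python3 - <<'E'
from h import *
st()
for n,(x0,y0,w,h) in(("scene",(210,120,140,110)),("top",(210,120,110,110))):
    c=cam(n);cv2.imwrite(f"pics/{n}1.png",cv2.resize(c["img"][y0:y0+h,x0:x0+w],None,fx=5,fy=5,interpolation=cv2.INTER_CUBIC))
st()
E
```

```text
clock: 3.5
tcp_pos: [0.429, 0.0952, 0.1126]
eef_rot: [0.002, 0.624, 0.781, 0.004]
ft_force: [0.2, 0.8, 0.8]
gripper_width: -0.003
t 3.5 tip_box_mm [  2.7 125.7  98.6] xaz err -0.3 tilt [0.49 0.13] F_box [0.36 0.7  0.78] g -0.003
t 3.6 tip_box_mm [  3.1 126.   99.2] xaz err -0.27 tilt [0.59 0.13] F_box [ 0.49  0.02 -0.45] g -0.001
```

View pics/scene1.png

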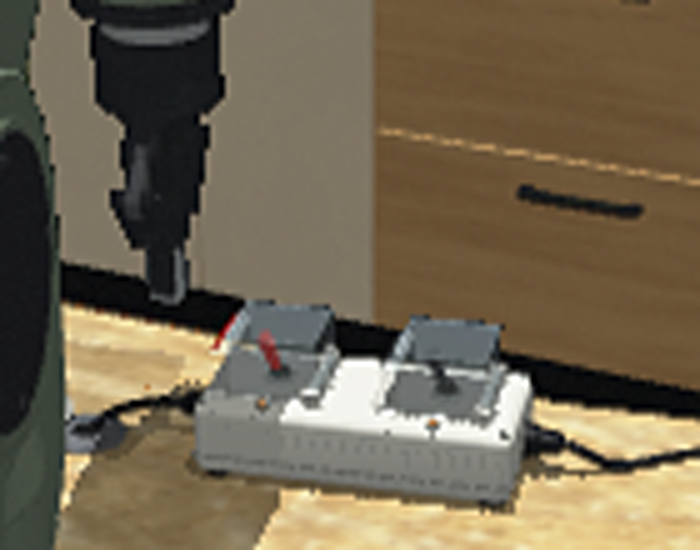

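View pics/top1.png

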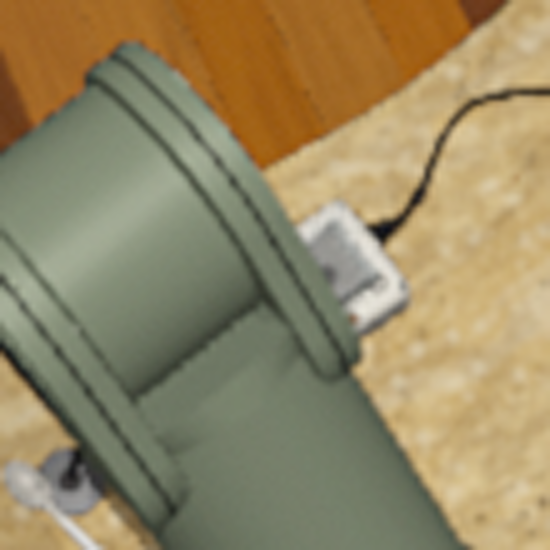

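```bash
python3 -m inch '[[0,0,-0.3,2.2,0.3],[0,0,0,1.9,0],[0,-0.6,0,0,0],[0,-0.5,0,0,0],[0,-0.3,0,0,0],[0,0,0,0,0]]'; python3 -c "
from h import *
st()"
```

```text
clock: 4.2
tcp_pos: [0.4335, 0.0821, 0.0789]
eef_rot: [0.006, 0.625, 0.781, 0.009]
ft_force: [-0.2, 0.5, 0.4]
gripper_width: -0.001
t 4.2 tip_box_mm [  4.3 111.9  64.9] xaz err -0.43 tilt [1.26 0.13] F_box [-0.06  0.51  0.37] g -0.001
```

```bash
python3 -m inch '[[0,0,-0.4,0.9,0.4],[0,-0.3,0,0.1,0],[0,-0.2,0,0,0],[0,-0.1,0,0,0]]'; python3 -c "
from h import *
st()"
```

```text
clock: 4.6
tcp_pos: [0.4323, 0.0752, 0.071]
eef_rot: [0.007, 0.627, 0.779, 0.011]
ft_force: [-0.3, 0.6, -0.0]
gripper_width: 0.001
t 4.6 tip_box_mm [  1.6 105.4  57. ] xaz err -0.82 tilt [1.45 0.13] F_box [-0.13  0.68 -0.02] g 0.001
```

```bash
for i in 1; do python3 -m inch '[[0,-0.2,0,0,0.5],[0,-0.1,0,0,0],[0,0,0,0,0]]'; done; python3 -c "
from h import *
st()
c=cam('scene');cv2.imwrite('pics/s2.png',cv2.resize(c['img'][140:230,210:330],None,fx=6,fy=6,interpolation=cv2.INTER_CUBIC))
st()"
```

```text
clock: 4.9
tcp_pos: [0.4329, 0.0735, 0.0718]
eef_rot: [0.006, 0.63, 0.776, 0.012]
ft_force: [0.1, -0.3, -0.0]
gripper_width: -0.003
t 4.9 tip_box_mm [  1.8 103.7  57.8] xaz err -1.26 tilt [1.47 0.26] F_box [-0.02 -0.31 -0.02] g -0.003
t 4.95 tip_box_mm [  1.9 103.6  57.8] xaz err -1.27 tilt [1.47 0.25] F_box [0.69 2.79 0.27] g 0.001
```

View pics/s2.png

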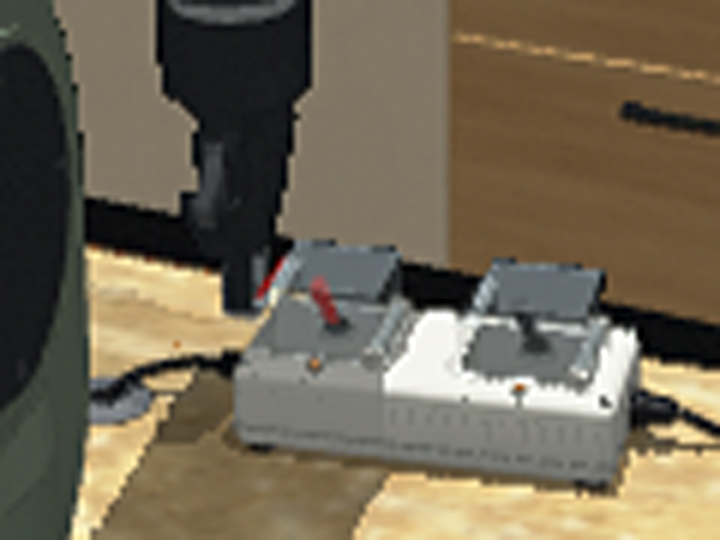

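```bash
python3 -m inch '[[0,-0.14,0,-0.36,-0.6],[0,-0.14,0,-0.36,-0.6],[0,-0.18,0,-0.38,0],[0,-0.2,0,-0.38,0]]'; python3 -c "
from h import *
st()
c=cam('scene');cv2.imwrite('pics/s3.png',cv2.resize(c['img'][140:230,210:330],None,fx=6,fy=6,interpolation=cv2.INTER_CUBIC))
st()"
```

```text
clock: 5.35
tcp_pos: [0.4343, 0.0661, 0.0878]
eef_rot: [0.006, 0.622, 0.783, 0.011]
ft_force: [0.2, -0.2, -0.1]
gripper_width: -0.003
t 5.35 tip_box_mm [ 1.5 96.2 73.8] xaz err 0.02 tilt [1.47 0.23] F_box [ 0.12 -0.19 -0.07] g -0.003
t 5.4 tip_box_mm [ 1.6 95.8 74.3] xaz err -0.0 tilt [1.5  0.22] F_box [-0.77 -0.2   0.84] g 0.001
```

View pics/s3.png

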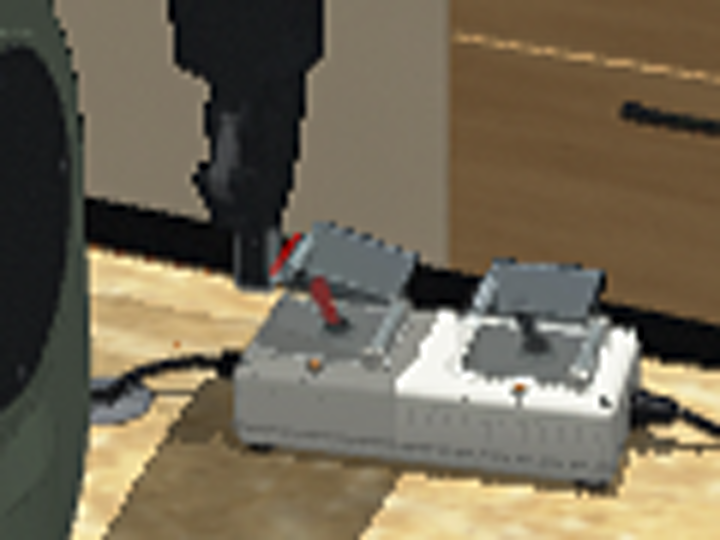

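```bash
python3 -m inch '[[0,-0.28,0,-0.38,0],[0,-0.3,0,-0.36,0],[0,-0.32,0,-0.33,0],[0,-0.3,0,-0.25,0]]'; python3 -c "
from h import *
st()
c=cam('scene');cv2.imwrite('pics/s4.png',cv2.resize(c['img'][140:230,210:330],None,fx=6,fy=6,interpolation=cv2.INTER_CUBIC))
st()"
```

```text
clock: 5.8
tcp_pos: [0.4372, 0.053, 0.1027]
eef_rot: [0.007, 0.622, 0.783, 0.012]
ft_force: [-0.2, 0.9, 0.0]
gripper_width: -0.001
t 5.8 tip_box_mm [ 1.3 82.7 88.7] xaz err -0.02 tilt [1.53 0.21] F_box [-0.    0.91  0.03] g -0.001
t 5.85 tip_box_mm [ 1.3 82.2 89. ] xaz err -0.05 tilt [1.54 0.19] F_box [ 0.27 -0.66  1.64] g 0.0
```

View pics/s4.png

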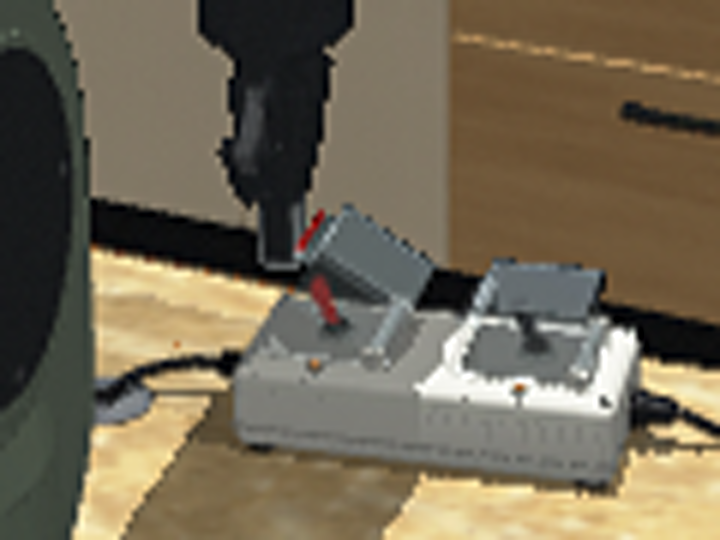

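```bash
python3 -m inch '[[0,0.05,-0.1,0.3,0],[0,0.05,0,0.3,0]]'; python3 -c "
from h import *
st()
c=cam('scene');cv2.imwrite('pics/s5.png',cv2.resize(c['img'][140:230,210:330],None,fx=6,fy=6,interpolation=cv2.INTER_CUBIC))
st()"
```

```text
clock: 6.05
tcp_pos: [0.4364, 0.0531, 0.0969]
eef_rot: [0.007, 0.622, 0.783, 0.012]
ft_force: [-0.2, 0.5, 0.2]
gripper_width: -0.0
t 6.05 tip_box_mm [ 0.6 83.  82.9] xaz err -0.08 tilt [1.58 0.19] F_box [-0.07  0.52  0.21] g -0.0
t 6.1 tip_box_mm [ 0.6 83.2 82.5] xaz err -0.06 tilt [1.56 0.19] F_box [-0.04  1.27 -0.44] g -0.002
```

View pics/s5.png

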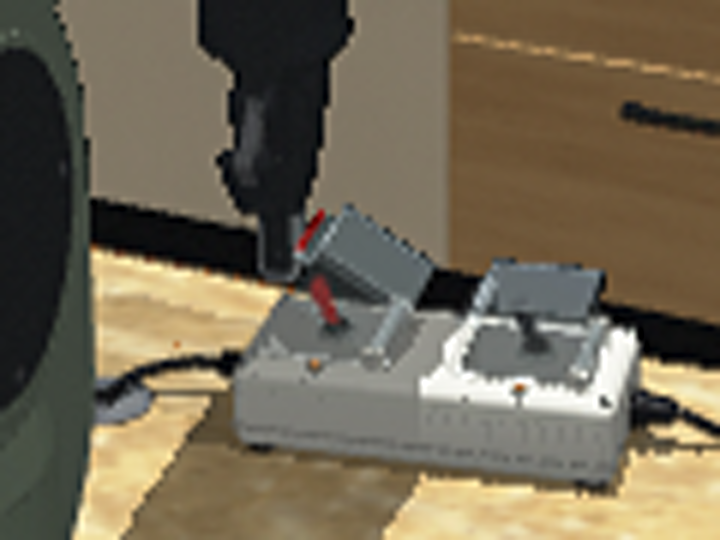

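```bash
python3 -m inch '[[0,0,0,0.4,0],[0,0,0,0.4,0],[0,0,0,0.4,0]]'; python3 -c "
from h import *
st()
c=cam('scene');cv2.imwrite('pics/s6.png',cv2.resize(c['img'][140:230,210:330],None,fx=6,fy=6,interpolation=cv2.INTER_CUBIC))
st()"
```

```text
clock: 6.4
tcp_pos: [0.4365, 0.0538, 0.0832]
eef_rot: [0.007, 0.622, 0.783, 0.012]
ft_force: [-3.3, 10.9, 14.5]
gripper_width: 0.001
t 6.4 tip_box_mm [ 0.8 83.7 69.2] xaz err -0.03 tilt [1.53 0.21] F_box [-0.71 11.35 14.49] g 0.001
t 6.45 tip_box_mm [ 0.7 84.1 68.8] xaz err 0.0 tilt [1.5  0.24] F_box [-0.24  0.66 -1.05] g -0.001
```

View pics/s6.png

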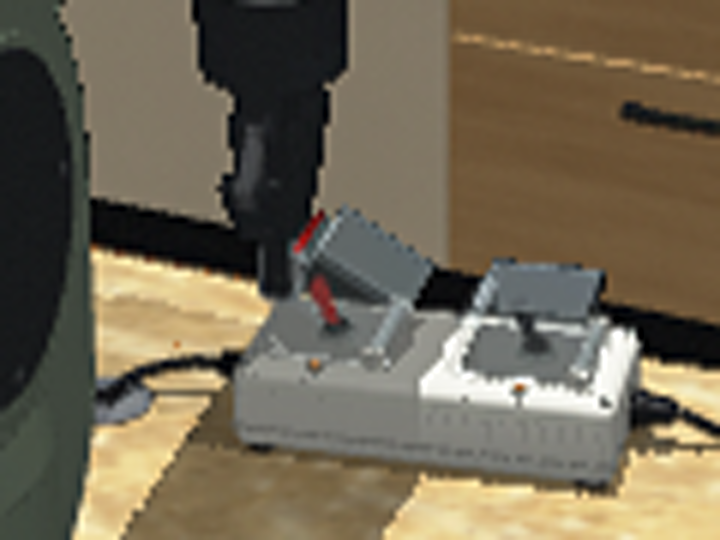

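Run:
```python
from h import *
c=cam('scene');cv2.imwrite('pics/raw7.png',c['img']);st()
import pickle;pickle.dump(c,open('c7.pkl','wb'))
W=boxT(p0)
for phi in(18.7,40,45,50,55):
    a=np.radians(phi);y=27+67*np.cos(a);z=56+67*np.sin(a)
    print(phi,round(y,1),round(z,1),((proj(c,W([(22,y,z),(0,y,z),(-22,y,z)]))-[210,140]+.5)*6).round(0).tolist())
# finger front-right vertical edge
for h in(0,20,37,50):print(h,((proj(c,W([(-14,84-11,69+h),(14,84-11,69+h)]))-[210,140]+.5)*6).round(0).tolist())
im=c['img'][160:200,240:280];cv2.imwrite('pics/z7.png',cv2.resize(cv2.convertScaleAbs(im,alpha=1.6,beta=25),None,fx=14,fy=14,interpolation=cv2.INTER_CUBIC))
```

```text
t 6.5 tip_box_mm [ 0.7 83.9 69.1] xaz err -0.01 tilt [1.5  0.23] F_box [0.4  1.36 1.1 ] g 0.004
18.7 90.5 77.5 [[274.0, 263.0], [263.0, 281.0], [251.0, 300.0]]
40 78.3 99.1 [[295.0, 227.0], [284.0, 245.0], [273.0, 264.0]]
45 74.4 103.4 [[303.0, 220.0], [292.0, 238.0], [280.0, 257.0]]
50 70.1 107.3 [[311.0, 214.0], [300.0, 232.0], [289.0, 250.0]]
55 65.4 110.9 [[319.0, 208.0], [308.0, 226.0], [297.0, 245.0]]
0 [[289.0, 311.0], [303.0, 287.0]]
20 [[288.0, 276.0], [302.0, 252.0]]
37 [[287.0, 245.0], [301.0, 222.0]]
50 [[286.0, 222.0], [300.0, 199.0]]
```

View pics/z7.png

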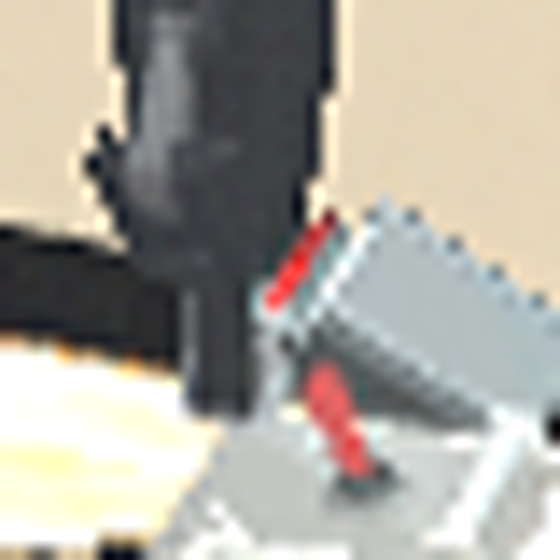

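```bash
python3 -m inch '[[0,-0.2,0,0,0]]'; python3 -c "
from h import *
st()"; python3 -m inch '[[0,-0.15,0,0,0]]'; python3 -c "
from h import *
st()"
```

```text
clock: 6.6
tcp_pos: [0.4365, 0.053, 0.083]
eef_rot: [0.006, 0.621, 0.783, 0.012]
ft_force: [-5.7, 18.6, 23.2]
gripper_width: -0.002
t 6.6 tip_box_mm [ 0.7 82.9 69. ] xaz err 0.07 tilt [1.49 0.3 ] F_box [-1.29 19.4  23.24] g -0.002
clock: 6.7
tcp_pos: [0.4366, 0.0528, 0.0832]
eef_rot: [0.005, 0.621, 0.784, 0.012]
ft_force: [-4.8, 15.2, 20.8]
gripper_width: 0.0
t 6.7 tip_box_mm [ 0.7 82.7 69.2] xaz err 0.18 tilt [1.49 0.4 ] F_box [-1.2  15.92 20.85] g 0.0
```

```bash
python3 -m inch '[[0,0.2,0,-0.2,0],[0,0,0,0,0]]'
python3 - <<'E'
from h import *
st()
c=cam('scene');cv2.imwrite('pics/raw8.png',c['img']);st()
import pickle
a=pickle.load(open('d0.pkl','rb'))['scene']['img'];b=cv2.imread('pics/raw7.png')
# box right part + base
g=lambda i:cv2.cvtColor(i,cv2.COLOR_BGR2GRAY).astype(np.float32)
for n,i in(("7",b),("8",c['img'])):
    for (x0,y0,x1,y1) in((285,180,320,225),(255,198,320,225)):
        print(n,cv2.phaseCorrelate(g(a)[y0:y1,x0:x1],g(i)[y0:y1,x0:x1]))
im=c['img'][150:200,235:285];cv2.imwrite('pics/z8.png',cv2.resize(cv2.convertScaleAbs(im,alpha=2.2,beta=25),None,fx=12,fy=12,interpolation=cv2.INTER_CUBIC))
E
```

```text
clock: 6.9
tcp_pos: [0.4361, 0.0548, 0.0853]
eef_rot: [0.005, 0.621, 0.784, 0.012]
ft_force: [0.2, 0.7, -0.0]
gripper_width: -0.001
t 6.9 tip_box_mm [ 0.6 84.8 71.3] xaz err 0.19 tilt [1.5  0.41] F_box [ 0.32  0.63 -0.02] g -0.001
t 6.95 tip_box_mm [ 0.6 84.6 71.2] xaz err 0.18 tilt [1.49 0.4 ] F_box [0.86 0.33 0.43] g 0.002
7 ((0.16772505448802733, 0.5277458796395145), 0.973806717366348)
7 ((0.0998559694268053, 0.37800463819944063), 0.7736461633517419)
8 ((0.17398319091072167, 0.5130215844576789), 0.9724311996389319)
8 ((0.14786388443831555, 0.41161653726448755), 0.7641943496931728)
```

View pics/z8.png

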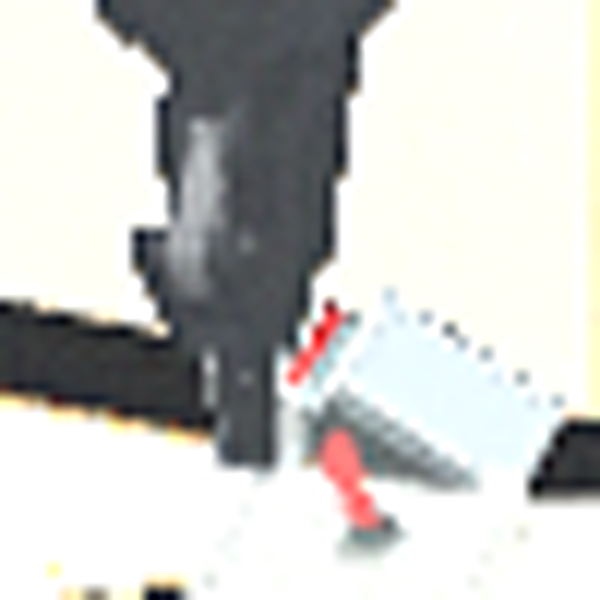

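```bash
python3 -m inch '[[0,1,0,0,0],[0,2,0,0,0],[0,3,0,0,0],[0,1,0,-4,0],[0,0,0,-5,0],[0,0,0,-5,0],[0,0,0,-3,0]]'
python3 - <<'E'
from h import *
R,b,t=st();s=bot.observe();print(s['joint_pos'].round(3),s['tcp_pos'])
import pickle;T=pickle.load(open('d0.pkl','rb'))['top']
print('basket',onz(T,(193,372),.08),onz(T,(230,360),.08))
g=np.array([-.101,.438,.30]);print((R.T@(g-s['tcp_pos'])*100).round(2))
c=cam('scene');cv2.imwrite('pics/raw9.png',c['img'])
g=lambda i:cv2.cvtColor(i,cv2.COLOR_BGR2GRAY).astype(np.float32)
a=pickle.load(open('d0.pkl','rb'))['scene']['img']
for (x0,y0,x1,y1) in((250,175,325,225),(285,180,320,225)): print(cv2.phaseCorrelate(g(a)[y0:y1,x0:x1],g(c['img'])[y0:y1,x0:x1]))
cv2.imwrite('pics/z9.png',cv2.resize(np.hstack([a[170:230,240:330],c['img'][170:230,240:330]]),None,fx=4,fy=4,interpolation=cv2.INTER_CUBIC))
E
```

```text
clock: 7.65
tcp_pos: [0.4127, 0.1257, 0.2568]
eef_rot: [0.003, 0.621, 0.784, 0.009]
ft_force: [0.2, -0.1, -1.2]
gripper_width: 0.003
t 7.65 tip_box_mm [ -6.1 159.2 242.8] xaz err 0.14 tilt [0.98 0.37] F_box [ 0.15 -0.09 -1.22] g 0.003
[-0.489  0.488  0.197  1.974 -0.155  0.675  0.035] [0.41274794 0.1257383  0.25682244]
basket [-0.03593671  0.42924064  0.08      ] [-0.0490588   0.30869278  0.08      ]
[ 42.18 -42.79  -4.78]
((0.5820625609911829, -0.0773963024706461), 0.9040976923624674)
((0.014469574020555598, 0.4565547057571919), 0.9809269351723754)
```

View pics/z9.png

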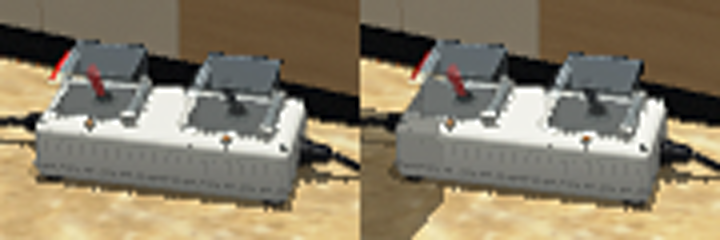

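```bash
python3 -m inch '[[0,3.3,-3.3,-2.5,0],[0,3.3,-3.3,-2,0],[0,3.3,-3.3,-1,0],[0,3.3,-3.3,0,0],[0,3.3,-3.3,0,0],[0,3.3,-3.3,0,0],[0,3.3,-3.3,0,0],[0,3.3,-3.3,0,0],[0,3.3,-3.3,0,0],[0,3.3,-3.3,0,0],[0,3.3,-3.3,0,0],[0,3.3,-3.3,0,0]]'
python3 - <<'E'
from h import *
R,b,t=st();s=bot.observe();print(s['joint_pos'].round(3),s['tcp_pos'])
g=np.array([-.101,.438,.30]);print((R.T@(g-s['tcp_pos'])*100).round(2))
E
```

```text
clock: 8.9
tcp_pos: [-0.0669, 0.4209, 0.3077]
eef_rot: [0.003, 0.623, 0.782, 0.013]
ft_force: [1.7, 0.8, 0.4]
gripper_width: -0.001
t 8.9 tip_box_mm [-406.3  555.5  293.7] xaz err -0.22 tilt [1.39 0.72] F_box [1.88 0.4  0.45] g -0.001
[-1.923  0.403  0.157  1.892 -0.051  0.839 -1.52 ] [-0.06690775  0.42094118  0.30766691]
[ 2.41 -2.96  0.73]
```

```bash
python3 -m inch '[[0,-4,0,0,0],[0,-4,0,0,0],[0,-3,0,0,0]]'
python3 - <<'E'
from h import *
R,b,t=st();s=bot.observe();print(s['joint_pos'].round(3),s['tcp_pos'])
E
```

```text
clock: 9.2
tcp_pos: [-0.0496, 0.3171, 0.3037]
eef_rot: [0.001, 0.619, 0.785, 0.014]
ft_force: [0.5, -0.4, 0.0]
gripper_width: -0.002
t 9.2 tip_box_mm [-413.   450.5  289.7] xaz err 0.38 tilt [1.34 0.86] F_box [ 0.43 -0.5   0.04] g -0.002
[-1.969  0.247  0.162  2.191 -0.025  0.692 -1.558] [-0.04959768  0.3171325   0.30369955]
```

```bash
python3 -m inch '[[0,-3,0,0,0],[0,-3,0,0,0],[0,-3,0,0,0]]'
python3 - <<'E'
from h import *
R,b,t=st();s=bot.observe();print(s['joint_pos'].round(3),s['tcp_pos'])
E
```

```text
clock: 9.5
tcp_pos: [-0.0289, 0.2253, 0.3016]
eef_rot: [0.001, 0.619, 0.786, 0.013]
ft_force: [-0.2, 0.1, 0.9]
gripper_width: 0.004
t 9.5 tip_box_mm [-413.6  356.3  287.6] xaz err 0.46 tilt [1.28 0.81] F_box [-0.21  0.18  0.87] g 0.004
[-2.013  0.097  0.164  2.422  0.013  0.611 -1.623] [-0.02888215  0.22527524  0.30157279]
```

```bash
python3 -m inch '[[0,0,0,2,0],[0,0,0,2,0],[0,0,0,2,0]]'
python3 - <<'E'
from h import *
R,b,t=st();s=bot.observe();print(s['joint_pos'].round(3),s['tcp_pos'])
c=cam('scene');cv2.imwrite('pics/s10.png',c['img'])
E
```

```text
clock: 9.8
tcp_pos: [-0.0271, 0.2289, 0.2835]
eef_rot: [0.015, 0.618, 0.786, 0.015]
ft_force: [-0.7, 0.1, -0.7]
gripper_width: -0.001
t 9.8 tip_box_mm [-410.8  359.2  269.6] xaz err 0.6 tilt [ 2.43 -0.32] F_box [-0.71  0.25 -0.66] g -0.001
[-1.611  0.162 -0.334  2.443  0.177  0.564 -1.853] [-0.02711284  0.22893892  0.2835463 ]
```

View pics/s10.png

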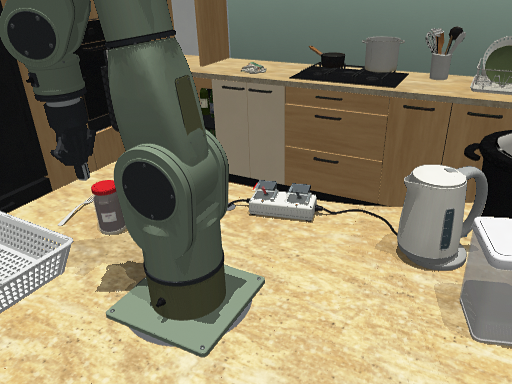

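```bash
python3 -m inch '[[0,-2,0,4,0],[0,-2,0,4,0],[0,-2,0,4,0]]'
python3 - <<'E'
from h import *
R,b,t=st();s=bot.observe();print(s['joint_pos'].round(3),s['tcp_pos'])
E
```

```text
clock: 10.15
tcp_pos: [-0.0237, 0.2034, 0.2614]
eef_rot: [0.094, 0.606, 0.789, -0.023]
ft_force: [0.1, 0.0, -0.2]
gripper_width: -0.003
t 10.15 tip_box_mm [-412.7  331.2  247.6] xaz err 1.45 tilt [ 4.77 -9.97] F_box [ 0.12  0.   -0.19] g -0.003
[-1.324  0.33  -0.871  2.447  0.403  0.719 -2.267] [-0.02373842  0.20338933  0.26135649]
```

```bash
python3 -m inch '[[0,1,0,4,0],[0,1,0,4,0],[0,1,0,4,0]]'
python3 - <<'E'
from h import *
R,b,t=st();s=bot.observe();print(s['joint_pos'].round(3),s['tcp_pos'])
E
```

```text
clock: 10.45
tcp_pos: [-0.0185, 0.2293, 0.2016]
eef_rot: [0.131, 0.596, 0.791, -0.037]
ft_force: [1.0, 1.3, -0.0]
gripper_width: -0.002
t 10.45 tip_box_mm [-401.4  354.2  188.1] xaz err 2.19 tilt [  6.28 -14.11] F_box [ 1.3   1.08 -0.04] g -0.002
[-1.249  0.7   -1.214  2.451  0.779  0.898 -2.826] [-0.0184779   0.22930994  0.2016089 ]
```

```bash
python3 -m inch '[[0,1,0,-2,-8],[0,0,0,0,-8],[0,0,0,0,-8],[0,0,0,0,-8],[0,0,0,0,-8],[0,0,0,0,-8]]'
python3 - <<'E'
from h import *
R,b,t=st();s=bot.observe();print(s['joint_pos'].round(3),s['tcp_pos'])
print(R.round(3))
bR=Ro.from_euler("z",p0[2]).as_matrix()
print('down 4cm + inward 2:',(R.T@bR@np.array([0,-2,-4])).round(2),'down4',(R.T@np.array([0,0,-4])).round(2),'in4',(R.T@bR@np.array([0,-4,0])).round(2))
E
```

```text
clock: 11.05
tcp_pos: [-0.0247, 0.2403, 0.2123]
eef_rot: [0.111, 0.201, 0.968, -0.102]
ft_force: [0.4, -0.5, -0.5]
gripper_width: 0.001
t 11.05 tip_box_mm [-404.8  366.   198.9] xaz err 54.58 tilt [  6.52 -15.75] F_box [ 0.27 -0.55 -0.48] g 0.001
[-1.176  0.836 -1.485  2.37   0.748  1.156 -2.06 ] [-0.0246535   0.24032164  0.21228763]
[[-0.894  0.412  0.173]
 [ 0.367  0.898 -0.242]
 [-0.255 -0.153 -0.955]]
down 4cm + inward 2: [-0.1  -0.95  4.37] down4 [1.02 0.61 3.82] in4 [-2.24 -3.13  1.1 ]
```

```bash
python3 -m inch '[[0,-0.1,-1,4.4,0],[0,-0.1,-1,4.4,0]]'
python3 - <<'E'
from h import *
R,b,t=st();s=bot.observe();print(s['joint_pos'].round(3),s['tcp_pos'])
bR=Ro.from_euler("z",p0[2]).as_matrix()
print('down4',(R.T@np.array([0,0,-4])).round(2),'in4',(R.T@bR@np.array([0,-4,0])).round(2))
c=cam('scene');cv2.imwrite('pics/s11.png',c['img'])
E
```

```text
clock: 11.25
tcp_pos: [-0.0257, 0.2385, 0.1485]
eef_rot: [0.117, 0.192, 0.968, -0.113]
ft_force: [1.0, 1.4, 0.5]
gripper_width: -0.0
t 11.25 tip_box_mm [-406.2  364.1  135.3] xaz err 55.92 tilt [  6.75 -17.12] F_box [1.25 1.17 0.53] g -0.0
[-1.251  1.1   -1.568  2.451  0.918  1.264 -2.352] [-0.02565281  0.23850133  0.14850934]
down4 [1.08 0.7  3.79] in4 [-2.16 -3.15  1.2 ]
```

View pics/s11.png

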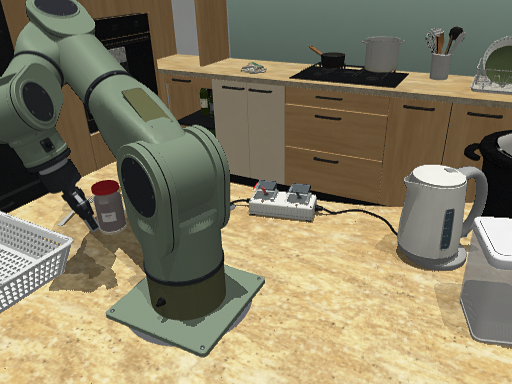

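```bash
python3 -m inch '[[0,-2.2,-3.1,1.2,0],[0,-2.2,-3.1,1.2,0]]'
python3 - <<'E'
from h import *
R,b,t=st();s=bot.observe();print(s['joint_pos'].round(3),s['tcp_pos'])
bR=Ro.from_euler("z",p0[2]).as_matrix()
print('down4',(R.T@np.array([0,0,-4])).round(2),'in4',(R.T@bR@np.array([0,-4,0])).round(2))
import pickle
S=pickle.load(open('d0.pkl','rb'))['scene'];print('redjar',onz(S,(112,230),0),'mug px',proj(S,[.309,.378,.05]))
E
```

```text
clock: 11.5
tcp_pos: [-0.0207, 0.2152, 0.1673]
eef_rot: [0.128, 0.187, 0.963, -0.146]
ft_force: [0.8, -0.2, 0.6]
gripper_width: 0.001
t 11.5 tip_box_mm [-406.7  339.3  154.4] xaz err 57.13 tilt [  6.49 -20.84] F_box [ 0.73 -0.33  0.58] g 0.001
[-1.24   1.054 -1.566  2.451  0.811  1.227 -2.281] [-0.02066828  0.21515863  0.16733119]
down4 [1.21 0.93 3.7 ] in4 [-2.07 -3.1   1.45]
redjar [0.14522119 0.37584138 0.        ] mug px [[146.44381026 191.46068375]]
```

```bash
python3 -m inch '[[0,-1.5,-2.6,3.3,0],[0,-1.5,-2.6,3.3,0]]'
python3 - <<'E'
from h import *
R,b,t=st();s=bot.observe();print(s['joint_pos'].round(3),s['tcp_pos'])
bR=Ro.from_euler("z",p0[2]).as_matrix()
print('down4',(R.T@np.array([0,0,-4])).round(2),'in4',(R.T@bR@np.array([0,-4,0])).round(2))
E
```

```text
clock: 11.7
tcp_pos: [-0.0184, 0.2078, 0.1567]
eef_rot: [0.14, 0.186, 0.958, -0.168]
ft_force: [0.7, 0.6, -0.5]
gripper_width: 0.002
t 11.7 tip_box_mm [-406.  331.  144.] xaz err 57.75 tilt [  6.68 -23.51] F_box [ 0.8   0.42 -0.52] g 0.002
[-1.253  1.115 -1.566  2.451  0.806  1.255 -2.308] [-0.0183585   0.20780862  0.15668466]
down4 [1.33 1.07 3.62] in4 [-2.01 -3.04  1.64]
```

```bash
python3 -m inch '[[0,-1.5,-2.6,3.3,0],[0,-1.4,-2.5,3.4,0],[0,-1.4,-2.5,3.4,0]]'
python3 - <<'E'
from h import *
R,b,t=st();s=bot.observe();print(s['joint_pos'].round(3),s['tcp_pos'])
bR=Ro.from_euler("z",p0[2]).as_matrix()
print('down4',(R.T@np.array([0,0,-4])).round(2),'in4',(R.T@bR@np.array([0,-4,0])).round(2))
E
```

```text
clock: 12.0
tcp_pos: [-0.0158, 0.197, 0.1341]
eef_rot: [0.158, 0.185, 0.949, -0.201]
ft_force: [0.6, -0.5, -0.9]
gripper_width: 0.001
t 12.0 tip_box_mm [-405.9  318.8  122. ] xaz err 58.8 tilt [  6.82 -27.49] F_box [ 0.51 -0.65 -0.93] g 0.001
[-1.271  1.232 -1.567  2.451  0.817  1.305 -2.365] [-0.01577169  0.19696971  0.13413471]
down4 [1.5  1.29 3.48] in4 [-1.92 -2.94  1.92]
```

```bash
python3 -m inch '[[0,-1.4,-2.5,3.4,0],[0,-1.4,-2.5,3.4,0],[0,-1.4,-2.4,3.5,0]]'
python3 - <<'E'
from h import *
R,b,t=st();s=bot.observe();print(s['joint_pos'].round(3),s['tcp_pos'])
bR=Ro.from_euler("z",p0[2]).as_matrix()
print('up5',(R.T@np.array([0,0,5])).round(2),'out4',(R.T@bR@np.array([0,4,0])).round(2))
c=cam('scene');cv2.imwrite('pics/s12.png',c['img'])
E
```

```text
clock: 12.3
tcp_pos: [-0.0129, 0.1842, 0.1048]
eef_rot: [0.176, 0.184, 0.938, -0.235]
ft_force: [-0.9, 0.1, 0.0]
gripper_width: 0.002
t 12.3 tip_box_mm [-406.   304.8   93.2] xaz err 60.15 tilt [  6.98 -31.39] F_box [-0.81  0.32  0.04] g 0.002
[-1.286  1.374 -1.567  2.451  0.844  1.367 -2.432] [-0.01286334  0.18415435  0.10478898]
up5 [-2.08 -1.88 -4.14] out4 [ 1.81  2.81 -2.19]
```

View pics/s12.png

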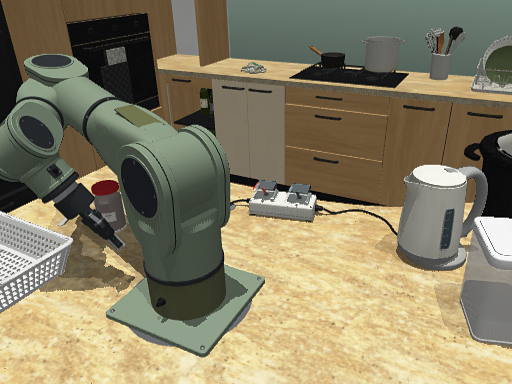

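```bash
python3 -m inch '[[0,-0.8,-0.1,-4.4,0],[0,-0.8,-0.1,-4.4,0],[0,-0.8,-0.1,-4.4,0],[0,-0.8,-0.1,-4.4,0],[0,-0.8,-0.1,-4.4,0]]'
cat >> h.py <<'E'
def go(g,frame="box"):
    R,b,t=st();s=bot.observe();bR=Ro.from_euler("z",p0[2]).as_matrix()
    print(s['joint_pos'].round(3),s['tcp_pos'].round(4))
    d=(np.array(g)-t)
    print('box d mm',d.round(1),'tool cm',(R.T@bR@d/10).round(2))
    print('tool cm per 1cm of box x,y,z:',(R.T@bR).T.round(3).tolist())
E
python3 -c "
from h import *
go((0,160,260))"
```

```text
clock: 12.85
tcp_pos: [-0.035, 0.2807, 0.3085]
eef_rot: [0.179, 0.178, 0.936, -0.246]
ft_force: [-1.0, 1.1, -0.4]
gripper_width: 0.004
t 12.85 tip_box_mm [-405.6  403.5  297.1] xaz err 61.24 tilt [  6.98 -32.44] F_box [-0.72  1.35 -0.4 ] g 0.004
[-1.182  0.92  -1.536  1.887  0.445  1.713 -1.773] [-0.035   0.2807  0.3085]
box d mm [ 405.6 -243.5  -37.1] tool cm [-41.3    8.55  21.75]
tool cm per 1cm of box x,y,z: [[-0.795, 0.594, 0.122], [0.436, 0.699, -0.566], [-0.422, -0.397, -0.815]]
```

```bash
python3 -m inch '[[0,-3.2,2.4,0.5,0],[0,-3.2,2.4,0.5,0],[0,-3.2,2.4,0.5,0],[0,-3.2,2.4,0.5,0],[0,-3.2,2.4,0.5,0]]';python3 -c "
from h import *
go((0,260,290))"
```

```text
clock: 13.35
tcp_pos: [0.1617, 0.328, 0.3153]
eef_rot: [0.179, 0.174, 0.937, -0.243]
ft_force: [0.3, 0.8, 0.2]
gripper_width: -0.002
t 13.35 tip_box_mm [-203.2  405.1  303.9] xaz err 61.66 tilt [  7.29 -32.21] F_box [0.47 0.74 0.16] g -0.002
[-0.794  0.963 -1.539  1.744  0.685  1.992 -1.331] [0.1617 0.328  0.3153]
box d mm [ 203.2 -145.1  -13.9] tool cm [-21.89   2.26  11.88]
tool cm per 1cm of box x,y,z: [[-0.799, 0.588, 0.127], [0.431, 0.706, -0.562], [-0.421, -0.394, -0.817]]
```

```bash
cat > kin.py <<'E'
import numpy as np
from scipy.spatial.transform import Rotation as Ro
from scipy.optimize import least_squares
D=[([-1.24772295,0.7071079,-0.02761029,1.48498957,0.02200833,0.95087259,-0.0754872],[0.20504388,0.53694331,0.24482692],[-7.5e-5,.181371,.983415,-.000532]),
([-0.489,0.488,0.197,1.974,-0.155,0.675,0.035],[0.41274794,0.1257383,0.25682244],[0.003,0.621,0.784,0.009]),
([-1.923,0.403,0.157,1.892,-0.051,0.839,-1.52],[-0.06690775,0.42094118,0.30766691],[0.003,0.623,0.782,0.013]),
([-1.969,0.247,0.162,2.191,-0.025,0.692,-1.558],[-0.04959768,0.3171325,0.30369955],[0.001,0.619,0.785,0.014]),
([-2.013,0.097,0.164,2.422,0.013,0.611,-1.623],[-0.02888215,0.22527524,0.30157279],[0.001,.619,.786,.013]),
([-1.611,0.162,-0.334,2.443,0.177,0.564,-1.853],[-0.02711284,0.22893892,0.2835463],[0.015,0.618,0.786,0.015]),
([-1.324,0.33,-0.871,2.447,0.403,0.719,-2.267],[-0.02373842,0.20338933,0.26135649],[0.094,0.606,0.789,-0.023]),
([-1.249,0.7,-1.214,2.451,0.779,0.898,-2.826],[-0.0184779,0.22930994,0.2016089],[0.131,0.596,0.791,-0.037]),
([-1.176,0.836,-1.485,2.37,0.748,1.156,-2.06],[-0.0246535,0.24032164,0.21228763],[0.111,0.201,0.968,-0.102]),
([-1.286,1.374,-1.567,2.451,0.844,1.367,-2.432],[-0.01286334,0.18415435,0.10478898],[0.176,0.184,0.938,-0.235]),
([-1.182,0.92,-1.536,1.887,0.445,1.713,-1.773],[-0.035,0.2807,0.3085],[0.179,0.178,0.936,-0.246]),
([-0.794,0.963,-1.539,1.744,0.685,1.992,-1.331],[0.1617,0.328,0.3153],[0.179,0.174,0.937,-0.243])]
Q=np.array([d[0] for d in D]);X=np.array([d[1] for d in D]);H=np.array([d[2] for d in D])
RT=Ro.from_quat(H[:,[1,2,3,0]])
AX="zyzyzyz"
def fk(q,p,s):
    # p: signs via s; offsets t0..t7 (each 3) in zero config ; final rot
    T=p[:24].reshape(8,3);R=Ro.identity();x=T[0].copy()
    for i in range(7):
        R=R*Ro.from_rotvec(np.eye(3)["xyz".index(AX[i])]*s[i]*q[i]);x=x+R.apply(T[i+1])
    return x,R*Ro.from_rotvec(p[24:27])
def res(p,s):
    o=[]
    for q,x,r in zip(Q,X,RT):
        a,b=fk(q,p,s);o+=list((a-x)*10)+list((b.inv()*r).as_rotvec())
    return np.r_[o,.01*p[:24],0]
if __name__=="__main__":
    import itertools
    best=None
    for s in itertools.product([1,-1],repeat=6):
        s=(-1,)+s
        # rotation-only screening
        def rr(v):
            return np.concatenate([((fk(q,np.r_[np.zeros(24),v],s)[1]).inv()*r).as_rotvec() for q,r in zip(Q,RT)])
        e=min((least_squares(rr,v0) for v0 in([0,0,0.01],[0,0,3.1])),key=lambda r:r.cost)
        if best is None or e.cost<best[0]: best=(e.cost,s,e.x)
    print(best)
    s=best[1]
    p0=np.zeros(27);p0[2]=.36;p0[8]=.2;p0[11]=.2;p0[14]=.2;p0[17]=.2;p0[23]=.2;p0[24:]=best[2]
    r=least_squares(res,p0,args=(s,));print(r.cost,abs(res(r.x,s)[:72].reshape(12,6)).max(0));print(r.x[:24].reshape(8,3).round(3),r.x[24:])
    np.save("kin.npy",np.r_[r.x,s])
E
python3 kin.py
```

```text
(np.float64(7.4394208988537115e-06), (-1, 1, -1, 1, -1, 1, -1), array([-3.12696016e-06, -1.28608533e-05,  1.57095530e+00]))
4.0646306148952716e-05 [0.00180902 0.00269775 0.0015215  0.00105946 0.0011096  0.00129643]
[[ 0.     0.     0.157]
 [-0.    -0.005  0.157]
 [-0.    -0.005  0.261]
 [-0.    -0.011  0.261]
 [ 0.    -0.011  0.145]
 [-0.    -0.     0.145]
 [-0.    -0.     0.148]
 [ 0.     0.     0.148]] [-3.12696400e-06 -1.28608605e-05  1.57095530e+00]
```

```bash
cat > plan.py <<'E'
from kin import *
k=np.load("kin.npy");P_,s_=k[:27],k[27:]
lo=np.array([-2.71,-.32,-1.57,0,-1.46,0,-2.83])+.03;hi=np.array([2.71,2.16,1.52,2.45,4.6,2.02,2.83])-.03
pb=np.load("box.npy");bR=Ro.from_euler("z",pb[2])
def Rdes(tz,yaw=0.):
    # tool z given in box frame; tool x in the plane of box y (tilted), i.e. tool y ~ box x
    z=np.array(tz)/np.linalg.norm(tz);y=np.array([1.,0,0]);y=y-z*(y@z);y/=np.linalg.norm(y);x=np.cross(y,z)
    return bR*Ro.from_matrix(np.c_[x,y,z])*Ro.from_rotvec([0,0,yaw])
def tcp(tip,R): return bR.apply(np.array(tip)/1000)+[pb[0],pb[1],0]-R.as_matrix()[:,2]*.014
def ik(x,R,q0,q3=None,w3=0):
    def f(q):
        a,b=fk(q,P_,s_);e=np.r_[(a-x)*10,(b.inv()*R).as_rotvec()]
        return np.r_[e,w3*(q[2]-q3)] if q3 is not None else np.r_[e,.001*(q-q0)]
    r=least_squares(f,np.clip(q0,lo+1e-3,hi-1e-3),bounds=(lo,hi));return r.x,np.abs(f(r.x)[:6]).max()
E
python3 - <<'E'
from plan import *
from bench import bot
q=bot.observe()['joint_pos']
rng=np.random.default_rng(0)
ty,tx=-.56,.12
for yaw in(0,np.pi):
  R=Rdes([tx,ty,-np.sqrt(1-tx**2-ty**2)],yaw)
  for tip in((0,150,120),(0,50,72)):
    sols=[]
    for q3 in np.arange(-1.5,1.5,.3):
        best=min((ik(tcp(tip,R),R,rng.uniform(lo,hi),q3,1) for _ in range(6)),key=lambda r:r[1])
        if best[1]<.02: sols.append(best[0].round(2).tolist())
    print(yaw,tip,*sols,sep="\n")
E
```

```text
0
(0, 150, 120)
[-0.11, 1.31, -1.5, 2.09, 1.27, 1.98, -1.92]
[-0.17, 1.13, -1.2, 2.09, 1.27, 1.66, -1.84]
[-0.28, 0.99, -0.9, 2.1, 1.25, 1.37, -1.76]
[-0.42, 0.9, -0.6, 2.1, 1.2, 1.12, -1.69]
[-0.58, 0.85, -0.3, 2.11, 1.14, 0.89, -1.59]
[-0.75, 0.85, 0.0, 2.11, 1.04, 0.68, -1.47]
[-0.91, 0.88, 0.3, 2.12, 0.84, 0.49, -1.25]
[-1.06, 0.95, 0.6, 2.12, 0.38, 0.33, -0.75]
[-1.19, 1.06, 0.9, 2.13, -0.49, 0.33, 0.15]
[-1.27, 1.22, 1.2, 2.13, -1.04, 0.54, 0.73]
0
(0, 50, 72)
[0.11, 1.4, -1.48, 2.22, 1.44, 1.99, -1.83]
[0.04, 1.24, -1.2, 2.22, 1.46, 1.69, -1.83]
[-0.06, 1.1, -0.9, 2.23, 1.48, 1.38, -1.82]
[-0.21, 1.01, -0.6, 2.23, 1.5, 1.11, -1.82]
[-0.37, 0.96, -0.3, 2.24, 1.52, 0.85, -1.82]
[-0.53, 0.95, 0.0, 2.24, 1.55, 0.61, -1.84]
[-0.7, 0.99, 0.3, 2.25, 1.62, 0.36, -1.89]
[-0.84, 1.06, 0.6, 2.25, 1.99, 0.1, -2.24]
[-0.96, 1.19, 0.9, 2.25, 4.44, 0.21, 1.62]
[-1.04, 1.36, 1.2, 2.26, 4.57, 0.54, 1.51]
3.141592653589793
(0, 150, 120)
[-0.11, 1.31, -1.5, 2.09, 1.27, 1.98, 1.22]
[-0.17, 1.13, -1.2, 2.1, 1.27, 1.66, 1.3]
[-0.28, 0.99, -0.9, 2.1, 1.25, 1.37, 1.38]
[-0.42, 0.9, -0.6, 2.1, 1.21, 1.12, 1.45]
[-0.58, 0.85, -0.3, 2.11, 1.14, 0.89, 1.54]
[-0.75, 0.85, 0.0, 2.11, 1.04, 0.68, 1.67]
[-0.91, 0.88, 0.3, 2.12, 0.85, 0.49, 1.89]
[-1.07, 0.95, 0.6, 2.12, 0.38, 0.33, 2.39]
[-1.27, 1.22, 1.2, 2.13, -1.04, 0.54, -2.41]
3.141592653589793
(0, 50, 72)
[0.11, 1.41, -1.48, 2.22, 1.44, 1.99, 1.3]
[0.04, 1.24, -1.2, 2.23, 1.46, 1.69, 1.31]
[-0.07, 1.1, -0.9, 2.23, 1.48, 1.38, 1.32]
[-0.21, 1.01, -0.6, 2.23, 1.5, 1.11, 1.32]
[-0.37, 0.96, -0.3, 2.24, 1.52, 0.85, 1.32]
[-0.53, 0.95, -0.0, 2.24, 1.56, 0.61, 1.3]
[-0.7, 0.99, 0.3, 2.25, 1.62, 0.36, 1.25]
[-0.84, 1.06, 0.6, 2.25, 2.01, 0.1, 0.89]
```

```bash
python3 -m inch '[[0,-3.6,0.4,2,0],[0,-3.6,0.4,2,0],[0,-3.6,0.4,2,0]]';python3 -c "
from h import *
go((0,200,250))"
```

```text
clock: 13.65
tcp_pos: [0.2791, 0.2799, 0.3077]
eef_rot: [0.179, 0.172, 0.937, -0.245]
ft_force: [0.4, 1.6, -0.1]
gripper_width: -0.002
t 13.65 tip_box_mm [-99.9 331.6 296.3] xaz err 61.94 tilt [  7.25 -32.35] F_box [ 0.7   1.44 -0.07] g -0.002
[-0.527  0.955 -1.52   1.788  0.828  2.006 -1.06 ] [0.2791 0.2799 0.3077]
box d mm [  99.9 -131.6  -46.3] tool cm [-11.67  -1.61  12.47]
tool cm per 1cm of box x,y,z: [[-0.801, 0.585, 0.126], [0.427, 0.706, -0.565], [-0.42, -0.398, -0.816]]
```

```bash
python3 -m inch '[[0,0,0,0,7.8],[0,0,0,0,7.8],[0,0,0,0,7.8],[0,0,0,0,7.8],[0,0,0,0,7.8],[0,0,0,0,7.8],[0,0,0,0,7.8],[0,0,0,0,7.8]]';python3 -c "
from h import *
go((0,180,200))"
```

```text
clock: 14.45
tcp_pos: [0.2795, 0.2754, 0.3107]
eef_rot: [0.284, 0.645, 0.7, -0.116]
ft_force: [0.2, 0.0, -1.1]
gripper_width: -0.002
t 14.45 tip_box_mm [-100.5  327.   299.3] xaz err -12.6 tilt [  6.96 -32.69] F_box [ 0.17  0.01 -1.11] g -0.002
[-0.585  0.782 -1.196  1.792  0.778  1.774 -1.963] [0.2795 0.2754 0.3107]
box d mm [ 100.5 -147.   -99.3] tool cm [-4.75  8.99 17.68]
tool cm per 1cm of box x,y,z: [[0.183, 0.976, 0.122], [0.817, -0.082, -0.571], [-0.547, 0.204, -0.812]]
```

```bash
python3 -m inch '[[0,0,0,0,-5.3],[0,0,0,0,-5.3]]';python3 -c "
from h import *
go((4,170,120))"
```

```text
clock: 14.65
tcp_pos: [0.2784, 0.2753, 0.3124]
eef_rot: [0.273, 0.578, 0.756, -0.141]
ft_force: [0.8, -0.4, 0.5]
gripper_width: -0.0
t 14.65 tip_box_mm [-101.6  327.2  301. ] xaz err -0.22 tilt [  7.08 -32.71] F_box [ 0.65 -0.54  0.52] g -0.0
[-0.572  0.802 -1.249  1.792  0.785  1.81  -1.814] [0.2784 0.2753 0.3124]
box d mm [ 105.6 -157.2 -181. ] tool cm [-2.42  7.54 24.97]
tool cm per 1cm of box x,y,z: [[0.003, 0.992, 0.124], [0.818, 0.068, -0.571], [-0.575, 0.103, -0.812]]
```

```bash
python3 -m inch '[[0,-0.4,1.26,4.2,0],[0,-0.4,1.26,4.2,0],[0,-0.4,1.26,4.2,0],[0,-0.4,1.26,4.2,0],[0,-0.4,1.26,4.2,0],[0,0,0,0,0]]';python3 -c "
from h import *
go((3,125,63))
c=cam('scene');cv2.imwrite('pics/s13.png',cv2.resize(c['img'][90:240,150:350],None,fx=4,fy=4,interpolation=cv2.INTER_CUBIC))
"
```

```text
clock: 15.25
tcp_pos: [0.3953, 0.1636, 0.1576]
eef_rot: [0.273, 0.573, 0.76, -0.142]
ft_force: [-0.1, 0.3, 0.4]
gripper_width: -0.003
t 15.25 tip_box_mm [-13.  191.9 146.2] xaz err 0.65 tilt [  7.18 -32.76] F_box [-0.03  0.33  0.42] g -0.003
[-0.289  1.047 -1.141  2.051  1.171  1.61  -1.825] [0.3953 0.1636 0.1576]
box d mm [ 16.  -66.9 -83.2] tool cm [-0.67  0.25 10.77]
tool cm per 1cm of box x,y,z: [[-0.009, 0.992, 0.125], [0.817, 0.08, -0.572], [-0.577, 0.097, -0.811]]
```

View pics/s13.png

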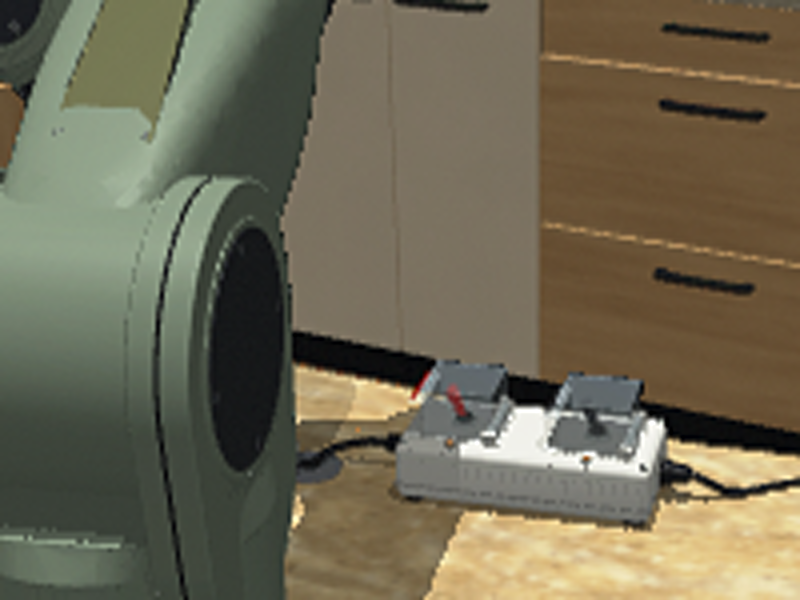

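```bash
python3 -m inch '[[0,-0.2,0.1,3.5,0],[0,-0.2,0.1,3,0],[0,-0.2,0.1,2.5,0],[0,0,0,1.2,0],[0,0,0,0,0]]';python3 -c "
from h import *
go((3,110,63))
c=cam('scene');cv2.imwrite('pics/s14.png',cv2.resize(c['img'][110:230,200:340],None,fx=5,fy=5,interpolation=cv2.INTER_CUBIC))
"
```

```text
clock: 15.8
tcp_pos: [0.4243, 0.1103, 0.0826]
eef_rot: [0.274, 0.571, 0.761, -0.139]
ft_force: [-1.0, -0.2, 0.2]
gripper_width: -0.003
t 15.8 tip_box_mm [  3.2 133.4  71.2] xaz err 0.94 tilt [  7.59 -32.64] F_box [-1.03  0.08  0.17] g -0.003
[-0.192  1.186 -1.059  2.131  1.38   1.566 -1.876] [0.4243 0.1103 0.0826]
box d mm [ -0.2 -23.4  -8.2] tool cm [-1.44 -0.31  2.  ]
tool cm per 1cm of box x,y,z: [[-0.013, 0.991, 0.132], [0.817, 0.087, -0.57], [-0.576, 0.101, -0.811]]
```

View pics/s14.png

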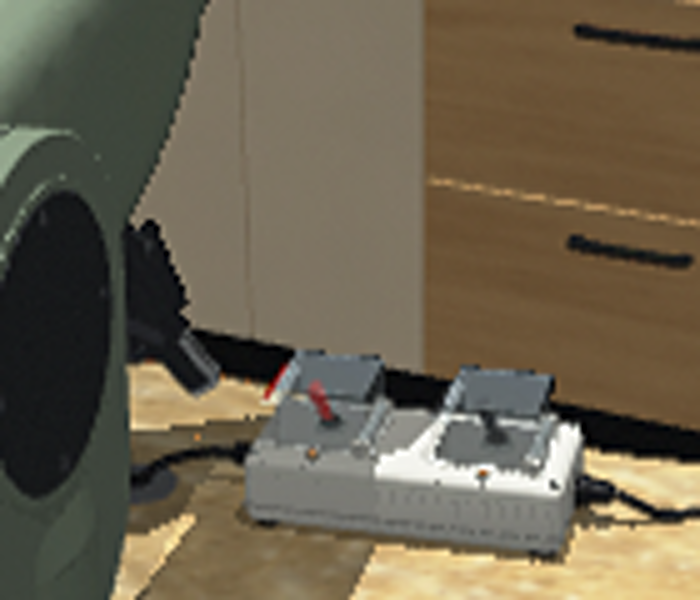

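```bash
python3 -m inch '[[0,-0.7,-0.1,1.1,0],[0,-0.8,-0.2,1,0],[0,-0.65,-0.1,0.45,0],[0,-0.3,0,0.2,0]]';python3 -c "
from h import *
go((2,80,63))
c=cam('scene');cv2.imwrite('pics/s15.png',cv2.resize(c['img'][130:230,210:330],None,fx=6,fy=6,interpolation=cv2.INTER_CUBIC))
"
```

```text
clock: 16.25
tcp_pos: [0.4332, 0.0754, 0.0763]
eef_rot: [0.275, 0.57, 0.762, -0.137]
ft_force: [-0.1, 0.6, -0.4]
gripper_width: 0.001
t 16.25 tip_box_mm [ 4.  97.4 64.9] xaz err 0.99 tilt [  7.85 -32.55] F_box [ 0.08  0.6  -0.38] g 0.001
[-0.121  1.192 -1.044  2.181  1.44   1.553 -1.869] [0.4332 0.0754 0.0763]
box d mm [ -2.  -17.4  -1.9] tool cm [-1.31 -0.38  1.12]
tool cm per 1cm of box x,y,z: [[-0.014, 0.99, 0.137], [0.818, 0.09, -0.568], [-0.575, 0.104, -0.811]]
```

View pics/s15.png

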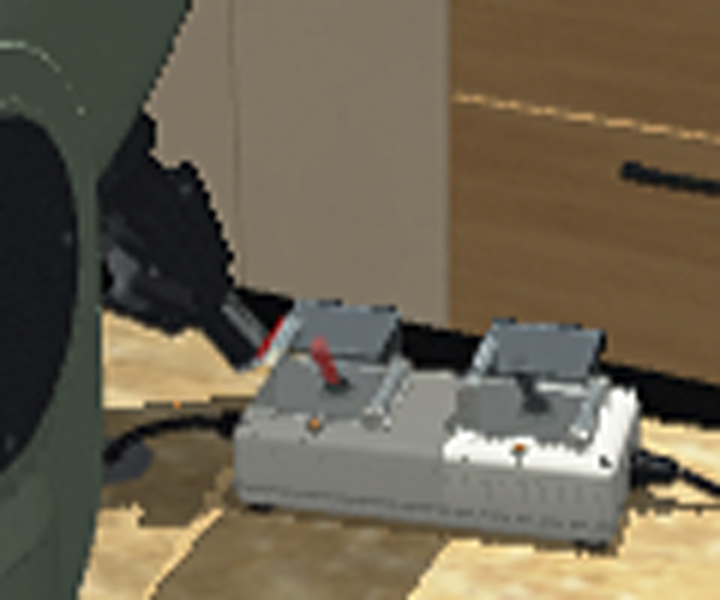

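```bash
python3 -m inch '[[0,-0.3,-0.1,0.45,0],[0,-0.41,-0.05,0.28,0],[0,-0.41,-0.05,0.28,0],[0,-0.41,-0.05,0.28,0]]';python3 -c "
from h import *
go((2,70,66))
c=cam('scene');cv2.imwrite('pics/s16.png',cv2.resize(c['img'][130:230,210:330],None,fx=6,fy=6,interpolation=cv2.INTER_CUBIC))
st()
"
```

```text
clock: 16.7
tcp_pos: [0.4377, 0.0548, 0.0744]
eef_rot: [0.275, 0.57, 0.762, -0.137]
ft_force: [0.4, 0.2, -0.8]
gripper_width: 0.003
t 16.7 tip_box_mm [ 3.8 76.4 63.1] xaz err 0.97 tilt [  7.89 -32.52] F_box [ 0.44  0.15 -0.77] g 0.003
[-0.078  1.193 -1.037  2.206  1.472  1.547 -1.859] [0.4377 0.0548 0.0744]
box d mm [-1.8 -6.4  2.9] tool cm [-0.69 -0.2   0.1 ]
tool cm per 1cm of box x,y,z: [[-0.014, 0.99, 0.138], [0.818, 0.09, -0.567], [-0.574, 0.105, -0.812]]
t 16.75 tip_box_mm [ 3.6 75.5 63.1] xaz err 0.95 tilt [  7.86 -32.55] F_box [ 0.69 -1.42 -0.2 ] g 0.005
```

View pics/s16.png

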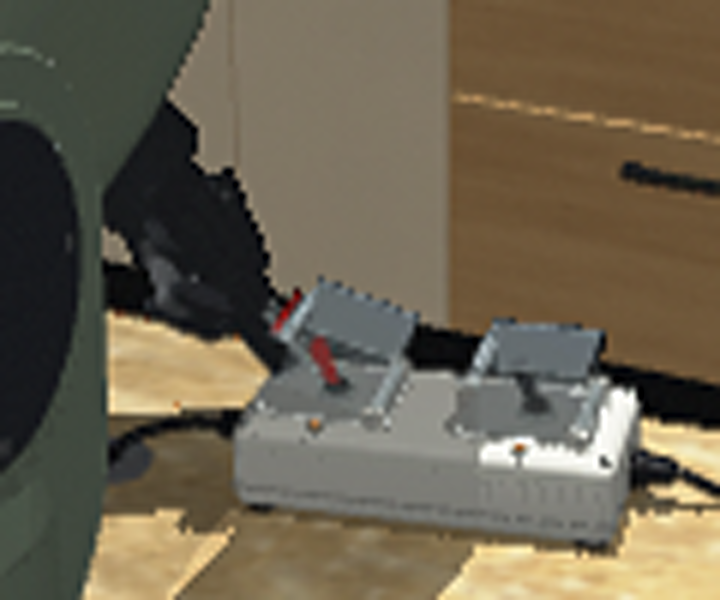

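```bash
python3 -m inch '[[0,-0.45,-0.03,0,0],[0,-0.45,-0.03,0,0]]';python3 -c "
from h import *
go((2,59,73))
c=cam('scene');cv2.imwrite('pics/s17.png',cv2.resize(c['img'][130:230,210:330],None,fx=6,fy=6,interpolation=cv2.INTER_CUBIC))
st()
"
```

```text
clock: 16.95
tcp_pos: [0.439, 0.0463, 0.0797]
eef_rot: [0.275, 0.57, 0.762, -0.137]
ft_force: [0.5, 0.0, -0.3]
gripper_width: -0.002
t 16.95 tip_box_mm [ 3.1 67.8 68.3] xaz err 0.98 tilt [  7.85 -32.53] F_box [ 0.48 -0.1  -0.28] g -0.002
[-0.058  1.18  -1.039  2.216  1.472  1.543 -1.846] [0.439  0.0463 0.0797]
box d mm [-1.1 -8.8  4.7] tool cm [-0.99 -0.14  0.11]
tool cm per 1cm of box x,y,z: [[-0.014, 0.99, 0.137], [0.818, 0.09, -0.568], [-0.575, 0.104, -0.812]]
t 17.0 tip_box_mm [ 3.1 67.3 68.7] xaz err 0.95 tilt [  7.85 -32.55] F_box [ 0.91 -0.74  0.25] g 0.003
```

View pics/s17.png

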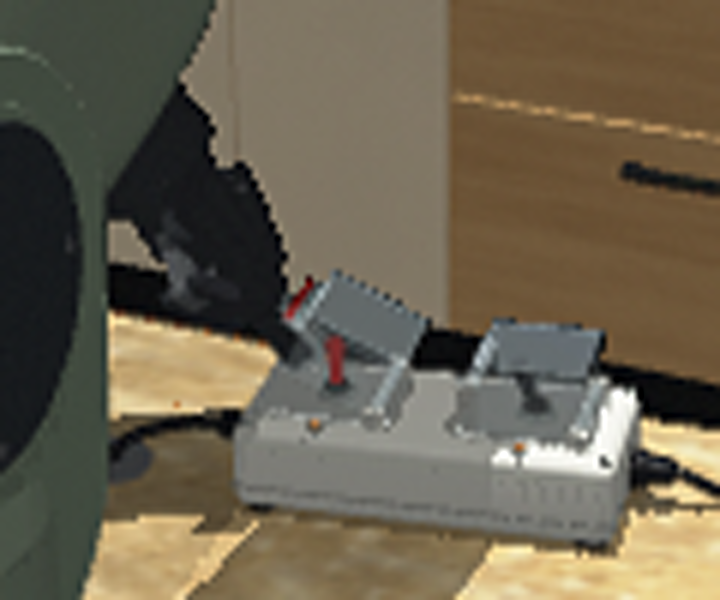

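```bash
python3 -m inch '[[0,-0.45,-0.03,0,0],[0,-0.45,-0.03,0,0]]';python3 -c "
from h import *
go((2,56,75))
c=cam('scene');cv2.imwrite('pics/s18.png',cv2.resize(c['img'][130:230,210:330],None,fx=6,fy=6,interpolation=cv2.INTER_CUBIC))
st()
"
```

```text
clock: 17.2
tcp_pos: [0.4404, 0.0382, 0.0856]
eef_rot: [0.275, 0.57, 0.762, -0.137]
ft_force: [-0.2, 0.6, 0.2]
gripper_width: -0.0
t 17.2 tip_box_mm [ 2.6 59.6 74.2] xaz err 0.96 tilt [  7.87 -32.55] F_box [-0.06  0.58  0.22] g -0.0
[-0.039  1.166 -1.043  2.224  1.472  1.54  -1.832] [0.4404 0.0382 0.0856]
box d mm [-0.6 -3.6  0.8] tool cm [-0.34 -0.09  0.13]
tool cm per 1cm of box x,y,z: [[-0.014, 0.99, 0.137], [0.818, 0.09, -0.568], [-0.575, 0.105, -0.811]]
t 17.25 tip_box_mm [ 2.6 59.1 74.6] xaz err 0.94 tilt [  7.87 -32.56] F_box [-0.88 -0.43  0.5 ] g 0.002
```

View pics/s18.png

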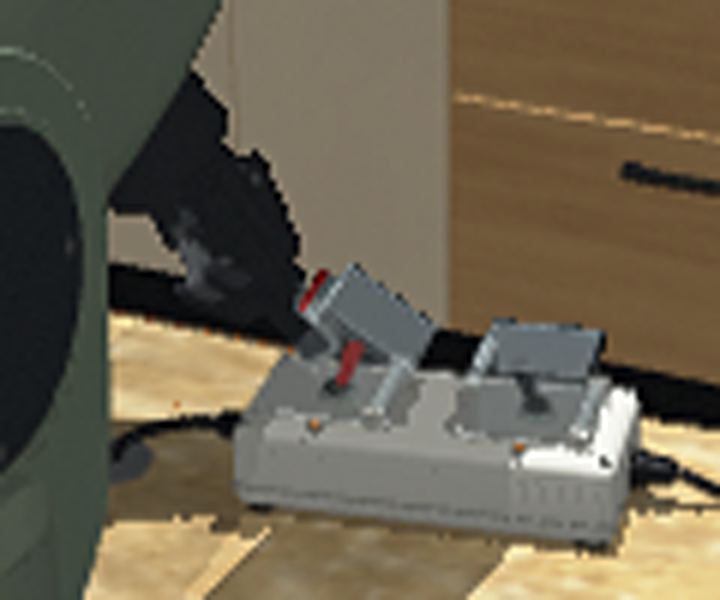

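```bash
python3 -m inch '[[0,0.5,0.03,0,0],[0,0.5,0.03,0,0],[0,0.5,0.03,0,0],[0,0.5,0.03,0,0],[0,0.4,0.05,-0.28,0],[0,0.4,0.05,-0.28,0]]';python3 -c "
from h import *
go((2,110,62))"
```

```text
clock: 17.85
tcp_pos: [0.435, 0.0657, 0.0732]
eef_rot: [0.275, 0.57, 0.762, -0.137]
ft_force: [-0.2, -0.6, 0.4]
gripper_width: 0.001
t 17.85 tip_box_mm [ 3.6 87.6 61.9] xaz err 0.94 tilt [  7.84 -32.56] F_box [-0.33 -0.5   0.4 ] g 0.001
[-0.102  1.197 -1.039  2.193  1.458  1.551 -1.87 ] [0.435  0.0657 0.0732]
box d mm [-1.6 22.4  0.1] tool cm [ 1.83  0.04 -1.31]
tool cm per 1cm of box x,y,z: [[-0.013, 0.991, 0.137], [0.818, 0.09, -0.568], [-0.575, 0.104, -0.811]]
```

```bash
python3 -m inch '[[0,0.65,0.05,-0.45,0],[0,0.8,0.05,-0.57,0],[0,1.6,0.1,-1.2,0],[0,2.4,0.2,-1.7,0],[0,1.5,0.1,-3,0],[0,0,0,-4,0],[0,0,0,-4,0],[0,0,0,0,0]]';python3 - <<'E'
from h import *
import pickle
st();c=cam('scene');a=pickle.load(open('d0.pkl','rb'))['scene']['img']
cv2.imwrite('pics/s19.png',cv2.resize(np.hstack([a[170:230,240:330],c['img'][170:230,240:330]]),None,fx=4.4,fy=4.4,interpolation=cv2.INTER_CUBIC))
cv2.imwrite('pics/s19f.png',c['img'])
g=lambda i:cv2.cvtColor(i,cv2.COLOR_BGR2GRAY).astype(np.float32)
print(cv2.phaseCorrelate(g(a)[180:225,285:320],g(c['img'])[180:225,285:320]))
t=cam('top');cv2.imwrite('pics/t19.png',cv2.resize(t['img'],None,fx=1.5,fy=1.5))
E
```

```text
clock: 18.65
tcp_pos: [0.3815, 0.2108, 0.1576]
eef_rot: [0.273, 0.57, 0.763, -0.137]
ft_force: [1.2, -1.1, -0.7]
gripper_width: -0.001
t 18.65 tip_box_mm [-15.6 241.1 146.3] xaz err 1.14 tilt [  7.75 -32.44] F_box [ 0.88 -1.34 -0.71] g -0.001
((0.009606756417081641, 0.5010279873265802), 0.9810953284487313)
```

View pics/s19.png

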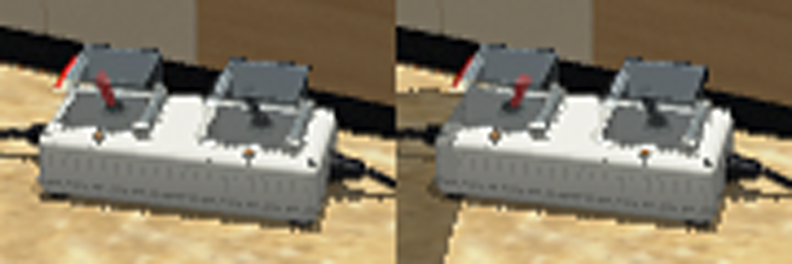

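View pics/s19f.png

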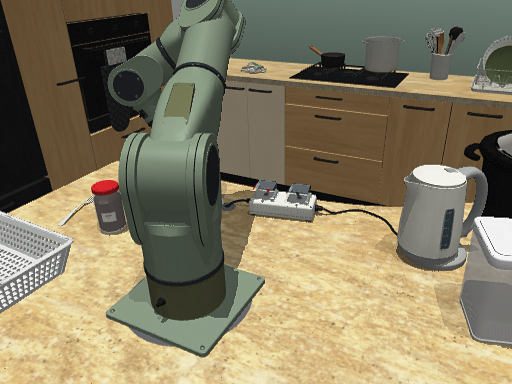

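View pics/t19.png

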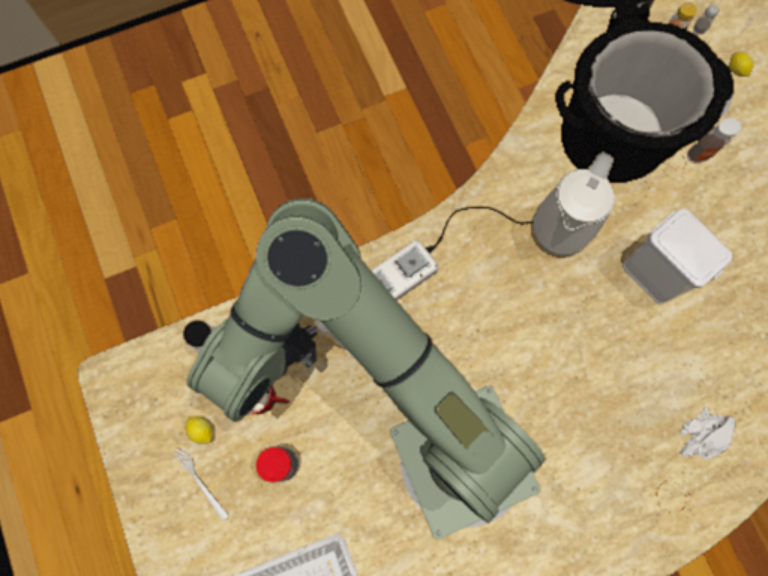

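```bash
python3 -m inch '[[0,-2.8,0.5,-4,0],[0,-2.8,0.5,-4,0],[0,-3.5,-3,0,0],[0,-3.5,-3,0,0],[0,-3.5,-3,0,0],[0,0,0,0,0]]';python3 - <<'E'
from h import *
import pickle
st();t=cam('top');a=pickle.load(open('d0.pkl','rb'))['top']['img']
cv2.imwrite('pics/t20.png',np.vstack([cv2.resize(i[130:290,80:320],None,fx=3,fy=1.85) for i in(a,t['img'])]))
E
```

```text
clock: 19.35
tcp_pos: [0.3165, 0.0908, 0.3051]
eef_rot: [0.273, 0.571, 0.76, -0.146]
ft_force: [-0.3, 0.9, 0.0]
gripper_width: -0.005
t 19.35 tip_box_mm [-106.4  138.8  293.8] xaz err 1.03 tilt [  6.96 -32.99] F_box [-0.14  0.92  0.04] g -0.005
```

View pics/t20.png

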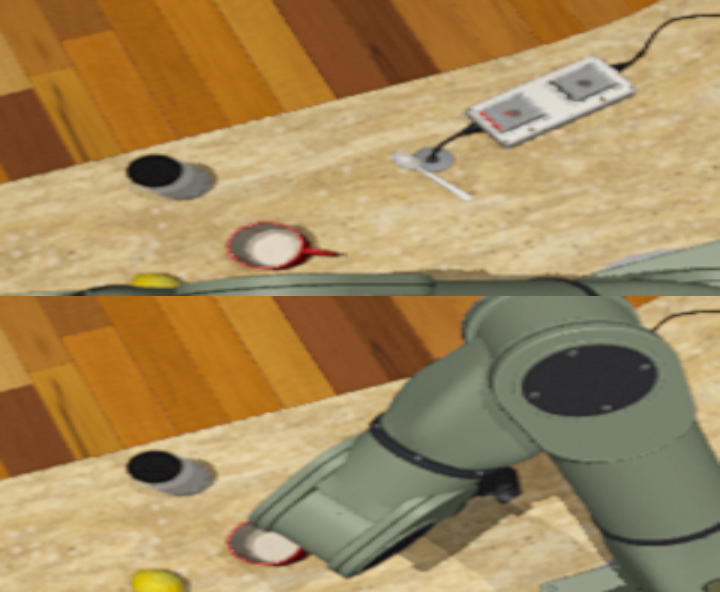

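```bash
python3 -c "
from h import *
st();print(workorder.sign_off())"
```

```text
t 19.4 tip_box_mm [-105.1  140.2  293. ] xaz err 1.01 tilt [  6.92 -32.93] F_box [ 0.56  0.75 -0.35] g -0.001
the job is handed in; nothing more can be done
None
```

The kettle's power is on: the red toggle snapped over to the right, and its guard dropped fully shut after I drew the finger out. I handed the job in at 19.4 s.

**First try:** An upright finger lifted the guard but jammed on the brim. It read about 20 N left and 23 N up, so I backed off and the guard shut again with the toggle still off.

**Second try:** The moves only allow a turn about the tool's own axis. I tilted the tool to about 34° by pressing it against the arm's reach limits beside its base, with the last joint near its range limit at one point. The sloped finger then lifted the guard and flipped the toggle, and every force I read stayed under about 1.5 N.

**Last checks:**
- **Toggle and guards:** the scene picture shows the red toggle leaning right and its guard shut. The black toggle and its guard look as they were.
- **Box:** the image comparison showed a 0.5 pixel shift from the first picture, about 1 mm. It was the same before and after the flip, and already there when the first jam was noticed. So I can't rule out that the jam nudged the box, though it may only be the lighting.
- **Other things:** the kettle, mug and jar look unmoved in the top pictures.
- **Teaspoon:** the arm hid it in my last pictures, so I did not see it at the end. The finger never went that low.
- **Joint range:** one joint read 2.451 rad at its limit while I was tilting the tool, against a stated range of 2.45.

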